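Put the vacuum plugs away in their caddy

ROBOT

A 6-joint arm with a two-finger parallel gripper is mounted at the origin on a cart in front of the work surface, level with it; the furniture and walls round the work are solid. World frame = base frame: x ahead of the robot, y to its left, z up, the work surface at z = 0. Lengths are in mm, angles in rad, forces in N, time in s.
With the tool pointing down it reaches from about 300 to 875 mm from the base axis. Payload 6.4 kg.
Tool frame: the origin (TCP) lies midway between the tips of the shut fingers; the grasp point (between the pads) lies 19 mm behind it (robot.hold_point_z is the z of the grasp point in the tool frame, in mm); z points along the fingers, y is the line along which they close (so a half turn about z gives the same grasp; the last joint's range is limited). The gripper opens to 88 mm and grips with 3 to 60 N. Pads are 18 mm wide; open, the fingers measure 123 mm over their backs; the gripper's body (75 mm by 187 mm) begins 45 mm behind the grasp point.
Start: joints at [1.074, 0.181, 1.607, -0, 1.354, -0.206], TCP at [164.851, 550.877, 238.714] pointing down, gripper open.
Joint ranges: [-2.99, 2.99], [-0.89, 2.07], [0.3, 2.58], [-1.14, 4.28], [0, 2.63], [-3.12, 3.12]. Speed limits (rad/s): [2.57, 2.57, 3.01, 3.14, 3.14, 3.14].

INTERFACE

Orientations are given as a unit quaternion [w, x, y, z].
In Python, from bench import robot, grab_frame, get_calibration, close_job gives the robot as it stands.
- The arm moves only by the tool drive_tool, never from a script. Its argument "targets" is a list of rows, each an object of numbers: "tx", "ty", "tz": the shift along the tool's x, y, z in m; "wx", "wy", "wz": the turn, a rotation vector about the tool's x, y, z in rad. In form: [{"tx": .., "ty": .., "tz": .., "wx": .., "wy": .., "wz": ..}, ...]. A call has 1 to 12 rows; each row shifts and turns the commanded pose from where the row before left it, along the tool's axes as they then stand; what a row does not reach is not made up. A row lasts 1/12 s, in which the tool goes at most 41.7 mm and 7.16 degrees, less where a joint would pass 70% of its speed; a pose out of reach is approached as far as the arm can. A call is refused whole if a number of a shift passes 0.0417 or a number of a turn 0.125, either way. A call with a gripper value outside its range is refused whole. "fingers" is the closure in counts, from 0 (fully open) to 255 (shut), set as the call begins (left out, the last holds). The fingers move at their own pace and stop on an object; the grip force is fixed at half the most. Time passes only in rows, so rows that do not move let the fingers close. It gives the time, the measured TCP pose, the force, the opening and the grip force at its end, in the units of the state.
- robot.read_state(): the state, without advancing time (a new reading comes with each control period).
- grab_frame(name): name is "scene" or "top" or "wrist"; returns (picture, depth): 384x512x3 uint8, blue, green, red; 384x512 float32, mm along the optical axis (not along the pixel's ray), 0 where there is no reading.
- get_calibration(name): a dict with "camera_matrix" (3x3 intrinsics, pixels), "pose" (4x4, takes a point from camera to world coordinates). Camera axes: x right, y up, looking along -z (the intrinsics and any distortion apply to the point x, -y, -z); pixel columns grow to the right and rows downward; lengths in mm; the calibration is good to about 2 mm. A picture is of the moment at which its call begins: read the wrist's pose just before it. get_calibration takes no time and is no camera call; for the wrist camera it gives the pose at the moment of the call.
- close_job(): hands the job in; it is judged then, once.
The state is a dict: "clock": time; "joint_pos": joint angles; "joint_vel": joint speeds; "joint_efforts": joint torques, N m; "position": TCP position; "eef_rot": TCP orientation; "ft_force": force on the tool from outside, world axes, zero at the start; "ft_torque": the same for the moment, N m; "finger_gap": finger opening in mm; "finger_force": force on a finger pad.
Only numpy, scipy, OpenCV 4.12 (cv2) and the standard library are available. Lean on these libraries where they do the work, as an engineer would, in place of code of your own. Each camera call takes 0.05 s, during which the arm holds its last target. There are 200 camera calls.

TASK

Slide the blue cover of the plug caddy fully open by its knob, stand every vacuum plug that is on the worktop in a seat of its own, knob up, and press each one down until its brass sleeve has gone fully down. Then slide the cover fully shut over them again. Leave the tool holder, the stop pin and the steel block as they stand.

Things in the scene. Friction and masses are not known exactly. Their poses are not given: they have to be found in the camera images.
- plug_0_mid (a point): centre (half-way up) of a loose orange rubber vacuum plug with a knob, 37 mm tall, 0.03 kg, standing on the worktop right of the caddy. From the foot: 30 mm wide at 0, 33 mm at 2 mm, taper to 35 mm at 13 to 17 mm, sloping in to a 15 mm neck at 20 to 22 mm, round knob 19 mm wide from 28 to 34 mm, top a flat 12 mm disc. z points up out of the knob. Grip the knob from any side. Some of the four may be absent
- plug_1_mid (a point): centre (half-way up) of a loose black rubber vacuum plug with a knob, 37 mm tall, 0.03 kg, standing on the worktop right of the caddy. From the foot: 30 mm wide at 0, 33 mm at 2 mm, taper to 35 mm at 13 to 17 mm, sloping in to a 15 mm neck at 20 to 22 mm, round knob 19 mm wide from 28 to 34 mm, top a flat 12 mm disc. z points up out of the knob. Grip the knob from any side. Some of the four may be absent
- plug_2_mid (a point): centre (half-way up) of a loose orange rubber vacuum plug with a knob, 37 mm tall, 0.03 kg, standing on the worktop right of the caddy. From the foot: 30 mm wide at 0, 33 mm at 2 mm, taper to 35 mm at 13 to 17 mm, sloping in to a 15 mm neck at 20 to 22 mm, round knob 19 mm wide from 28 to 34 mm, top a flat 12 mm disc. z points up out of the knob. Grip the knob from any side. Some of the four may be absent
- plug_3_mid (a point): centre (half-way up) of a loose black rubber vacuum plug with a knob, 37 mm tall, 0.03 kg, standing on the worktop right of the caddy. From the foot: 30 mm wide at 0, 33 mm at 2 mm, taper to 35 mm at 13 to 17 mm, sloping in to a 15 mm neck at 20 to 22 mm, round knob 19 mm wide from 28 to 34 mm, top a flat 12 mm disc. z points up out of the knob. Grip the knob from any side. Some of the four may be absent
- seat_0 (a point): where a plug's centre comes when home in seat 0; moves with the brass sleeve, a slippery tapered socket fitting the plug: floor 18.5 mm below this point, bore 33 mm wide at the floor, 36 mm wide 13 mm up, then a funnel mouth, 43 mm wide at the rim 17 mm above the floor, so only the knob of a seated plug stands out. Seats form a 2 x 2 grid 66 mm apart along the caddy's x and y; axes are the caddy's
- sleeve_0 (a joint): how far the sleeve of seat 0 is pushed down, m: 0 raised (floor 18 mm above the worktop), 0.006 fully down on its stop (floor 12 mm). Stiff friction of about 6 N: it stays up under a plug's weight, goes down when the plug is pushed harder than that (10 N is plenty), and stays down
- seat_1 (a point): where a plug's centre comes when home in seat 1; moves with the brass sleeve, a slippery tapered socket fitting the plug: floor 18.5 mm below this point, bore 33 mm wide at the floor, 36 mm wide 13 mm up, then a funnel mouth, 43 mm wide at the rim 17 mm above the floor, so only the knob of a seated plug stands out. Seats form a 2 x 2 grid 66 mm apart along the caddy's x and y; axes are the caddy's
- sleeve_1 (a joint): how far the sleeve of seat 1 is pushed down, m: 0 raised (floor 18 mm above the worktop), 0.006 fully down on its stop (floor 12 mm). Stiff friction of about 6 N: it stays up under a plug's weight, goes down when the plug is pushed harder than that (10 N is plenty), and stays down
- seat_2 (a point): where a plug's centre comes when home in seat 2; moves with the brass sleeve, a slippery tapered socket fitting the plug: floor 18.5 mm below this point, bore 33 mm wide at the floor, 36 mm wide 13 mm up, then a funnel mouth, 43 mm wide at the rim 17 mm above the floor, so only the knob of a seated plug stands out. Seats form a 2 x 2 grid 66 mm apart along the caddy's x and y; axes are the caddy's
- sleeve_2 (a joint): how far the sleeve of seat 2 is pushed down, m: 0 raised (floor 18 mm above the worktop), 0.006 fully down on its stop (floor 12 mm). Stiff friction of about 6 N: it stays up under a plug's weight, goes down when the plug is pushed harder than that (10 N is plenty), and stays down
- seat_3 (a point): where a plug's centre comes when home in seat 3; moves with the brass sleeve, a slippery tapered socket fitting the plug: floor 18.5 mm below this point, bore 33 mm wide at the floor, 36 mm wide 13 mm up, then a funnel mouth, 43 mm wide at the rim 17 mm above the floor, so only the knob of a seated plug stands out. Seats form a 2 x 2 grid 66 mm apart along the caddy's x and y; axes are the caddy's
- sleeve_3 (a joint): how far the sleeve of seat 3 is pushed down, m: 0 raised (floor 18 mm above the worktop), 0.006 fully down on its stop (floor 12 mm). Stiff friction of about 6 N: it stays up under a plug's weight, goes down when the plug is pushed harder than that (10 N is plenty), and stays down
- cover (a joint): travel of the blue sliding dust cover, m: 0 shut over all four seats, 0.165 fully open (on its stop). Friction about 2 N; stays where left; cannot lift. A channel 142 mm long, 157 mm wide, open at both ends, top 56 mm and underside 52 mm above the worktop: a plug on a sleeve that is down passes under with 3 mm to spare, one on a raised sleeve does not. Starts 0 to 50 mm open
- cover_knob (a point): centre of the black round knob on the middle of the cover: 26 mm diameter, 26 mm tall, 73 mm above the worktop (knob top 86 mm). y points the way the cover opens, z up. With the cover shut it is over the middle of the four seats; fully open, the cover's edge is 61 mm from the nearest seats' centres
- caddy: the plug caddy, fixed: steel base 168 mm (x) by 320 mm (y), 8 mm thick, origin at its middle on the worktop. At its -y end an aluminium block, 140 x 140 mm, top 28 mm above the worktop, its middle at y = -82 mm, holds the four seats; the open cover parks over the +y end
- toolholder_mid (a point): centre of a tool holder standing on its nut, 64 mm across, 110 mm tall; a bystander behind the plugs, to be left alone
- stop_pin_mid (a point): centre of a stepped steel stop pin, 30 mm across, 63 mm tall, standing; a bystander, to be left alone
- gauge_block_mid (a point): centre of a steel block with three holes, 25 x 50 x 30 mm; a bystander to the left of the caddy, to be left alone
Things that resemble listed ones, but are neither listed nor needed, are in the scene too. What is shaped like the part that bears plug_1_mid but green, red or turquoise is not meant.

How it is judged (in metres and radians):
On the way, in this order (a step that is already met when the one before it is completed fails the run):
1. the cover is slid fully open (value of joint cover above 0.15 m), for 0.2 s.
2. every plug present stands home in a seat whose sleeve is pressed down, the cover still open (((distance between plug_0_mid and seat_0 below 0.003 m and value of joint sleeve_0 above 0.0045 m) or (distance between plug_0_mid and seat_1 below 0.003 m and value of joint sleeve_1 above 0.0045 m) or (distance between plug_0_mid and seat_2 below 0.003 m and value of joint sleeve_2 above 0.0045 m) or (distance between plug_0_mid and seat_3 below 0.003 m and value of joint sleeve_3 above 0.0045 m)) and ((distance between plug_1_mid and seat_0 below 0.003 m and value of joint sleeve_0 above 0.0045 m) or (distance between plug_1_mid and seat_1 below 0.003 m and value of joint sleeve_1 above 0.0045 m) or (distance between plug_1_mid and seat_2 below 0.003 m and value of joint sleeve_2 above 0.0045 m) or (distance between plug_1_mid and seat_3 below 0.003 m and value of joint sleeve_3 above 0.0045 m)) and ((distance between plug_2_mid and seat_0 below 0.003 m and value of joint sleeve_0 above 0.0045 m) or (distance between plug_2_mid and seat_1 below 0.003 m and value of joint sleeve_1 above 0.0045 m) or (distance between plug_2_mid and seat_2 below 0.003 m and value of joint sleeve_2 above 0.0045 m) or (distance between plug_2_mid and seat_3 below 0.003 m and value of joint sleeve_3 above 0.0045 m)) and ((distance between plug_3_mid and seat_0 below 0.003 m and value of joint sleeve_0 above 0.0045 m) or (distance between plug_3_mid and seat_1 below 0.003 m and value of joint sleeve_1 above 0.0045 m) or (distance between plug_3_mid and seat_2 below 0.003 m and value of joint sleeve_2 above 0.0045 m) or (distance between plug_3_mid and seat_3 below 0.003 m and value of joint sleeve_3 above 0.0045 m)) and value of joint cover above 0.11 m), for 0.2 s.
At the end, for the whole second after the job is handed in: every plug present has its centre within 3 mm of a seat's point, that seat's sleeve is at least 4.5 mm down, and the cover is within 8 mm of fully shut (((distance between plug_0_mid and seat_0 below 0.003 m and value of joint sleeve_0 above 0.0045 m) or (distance between plug_0_mid and seat_1 below 0.003 m and value of joint sleeve_1 above 0.0045 m) or (distance between plug_0_mid and seat_2 below 0.003 m and value of joint sleeve_2 above 0.0045 m) or (distance between plug_0_mid and seat_3 below 0.003 m and value of joint sleeve_3 above 0.0045 m)) and ((distance between plug_1_mid and seat_0 below 0.003 m and value of joint sleeve_0 above 0.0045 m) or (distance between plug_1_mid and seat_1 below 0.003 m and value of joint sleeve_1 above 0.0045 m) or (distance between plug_1_mid and seat_2 below 0.003 m and value of joint sleeve_2 above 0.0045 m) or (distance between plug_1_mid and seat_3 below 0.003 m and value of joint sleeve_3 above 0.0045 m)) and ((distance between plug_2_mid and seat_0 below 0.003 m and value of joint sleeve_0 above 0.0045 m) or (distance between plug_2_mid and seat_1 below 0.003 m and value of joint sleeve_1 above 0.0045 m) or (distance between plug_2_mid and seat_2 below 0.003 m and value of joint sleeve_2 above 0.0045 m) or (distance between plug_2_mid and seat_3 below 0.003 m and value of joint sleeve_3 above 0.0045 m)) and ((distance between plug_3_mid and seat_0 below 0.003 m and value of joint sleeve_0 above 0.0045 m) or (distance between plug_3_mid and seat_1 below 0.003 m and value of joint sleeve_1 above 0.0045 m) or (distance between plug_3_mid and seat_2 below 0.003 m and value of joint sleeve_2 above 0.0045 m) or (distance between plug_3_mid and seat_3 below 0.003 m and value of joint sleeve_3 above 0.0045 m)) and value of joint cover below 0.008 m); the robot touches nothing.
It fails at once if the tool holder is shifted by more than 30 mm or tipped over (distance of toolholder_mid from where it was at the start of the episode above 0.03 m or angle between toolholder_mid's own z axis and vertical above 0.5 rad).
It fails at once if the stop pin is shifted by more than 30 mm or tipped over (distance of stop_pin_mid from where it was at the start of the episode above 0.03 m or angle between stop_pin_mid's own z axis and vertical above 0.5 rad).
It fails at once if the steel block is shifted by more than 30 mm or tipped over (distance of gauge_block_mid from where it was at the start of the episode above 0.03 m or angle between gauge_block_mid's own z axis and vertical above 0.5 rad).
Of plug_0, plug_1, plug_2, plug_3 only 3 to 4 are there at a start; the rules pass over those that are not, and their reading is None.
At some moment in a run one of plug_0, plug_1, plug_2, plug_3 may be knocked a few centimetres aside while the robot is not near it.
It also fails if it takes over 210 s, if anything falls off the work surface, if the arm or the gripper's body presses on something with over 40 N, if the wrist force passes 120 N, or if a joint passes its speed limit or range.

## Working session

There is one attempt and no reset: what is moved stays moved. The work goes in short steps, Python scripts to look and compute and a tool call to move; the robot and the scene stay as the last step left them, time stands still between calls to the robot, and variables do not carry over. Pictures are saved under pics/ and viewed, at most 14 in all, crops included, and the job is handed in when it is done.

Besides the shell and the picture viewer there is one more tool, called after "Call:" as name([rows], argument=value, ...), one row to a line, values as JSON. drive_tool: Moves the arm, as the interface text tells. Its arguments: {"type":"object","properties":{"targets":{"type":"array"},"fingers":{"type":"number"}},"required":["targets"]}

```bash
ls; mkdir -p pics
cat > h.py <<'E'
import numpy as np, cv2
from bench import robot, grab_frame, get_calibration, close_job
def pts(depth,cal):
    K=np.array(cal["camera_matrix"]);P=np.array(cal["pose"])
    v,u=np.mgrid[0:depth.shape[0],0:depth.shape[1]]
    x=(u-K[0,2])/K[0,0]*depth;y=(v-K[1,2])/K[1,1]*depth
    c=np.stack([x,-y,-depth],-1)
    return c@P[:3,:3].T+P[:3,3]
def look(name,fn=None):
    cal=get_calibration(name);im,d=grab_frame(name)
    if fn: cv2.imwrite("pics/"+fn,im)
    w=pts(d,cal); w[d<=0]=np.nan
    return im,d,w,cal
E
python3 - <<'E'
from h import *
s=robot.read_state(); print(s, robot.hold_point_z)
for n in("scene","top"):
    im,d,w,c=look(n,n+"0.png"); print(n,c, (d>0).mean()); np.savez("%s0.npz"%n,im=im,d=d,w=w)
a=[cv2.imread(f"pics/{n}0.png") for n in("scene","top")]
E
```

```text
pics
{'clock': 0.0, 'joint_pos': array([ 1.07372976e+00,  1.81510125e-01,  1.60797615e+00, -2.87468265e-05,
        1.35379402e+00, -2.06279765e-01]), 'joint_vel': array([-8.19031806e-04, -1.17049967e-03, -9.97773365e-05,  6.69469178e-04,
        4.27825118e-04,  7.52798465e-04]), 'joint_efforts': array([ 9.67705564e-04, -4.33868909e+01, -3.41855657e+01,  7.02328188e-02,
        3.86007945e-02, -1.11188463e-04]), 'position': array([164.58246932, 550.39796756, 237.84291519]), 'eef_rot': array([-2.77495751e-04,  1.44878565e-01,  9.89449084e-01, -7.97012285e-04]), 'ft_force': array([ 0.23357224, -0.19585363, -1.45482637]), 'ft_torque': array([-0.00246577,  0.03818813, -0.02206674]), 'finger_force': 0.0, 'finger_gap': 87.87748038034616} -18.700000000000003
scene {'camera_matrix': array([[402.47079156,   0.        , 259.58035452],
       [  0.        , 402.47079156, 191.33518415],
       [  0.        ,   0.        ,   1.        ]]), 'pose': array([[ 7.36279655e-01,  5.12020084e-01, -4.42411237e-01,
        -2.63321690e+01],
       [-6.76435685e-01,  5.74392889e-01, -4.60985437e-01,
        -4.93200613e+02],
       [ 1.80840670e-02,  6.38676947e-01,  7.69262455e-01,
         1.00692889e+03],
       [ 0.00000000e+00,  0.00000000e+00,  0.00000000e+00,
         1.00000000e+00]])} 0.9960886637369791
top {'camera_matrix': array([[430.04284891,   0.        , 260.94257908],
       [  0.        , 430.04284891, 182.20040915],
       [  0.        ,   0.        ,   1.        ]]), 'pose': array([[-2.83492156e-02,  9.84469933e-01, -1.73249166e-01,
         2.43181623e+02],
       [-9.99595534e-01, -2.75289117e-02,  7.13633189e-03,
         7.19228502e+01],
       [ 2.25614320e-03,  1.73381402e-01,  9.84852171e-01,
         1.71370612e+03],
       [ 0.00000000e+00,  0.00000000e+00,  0.00000000e+00,
         1.00000000e+00]])} 0.99609375
```

View pics/scene0.png

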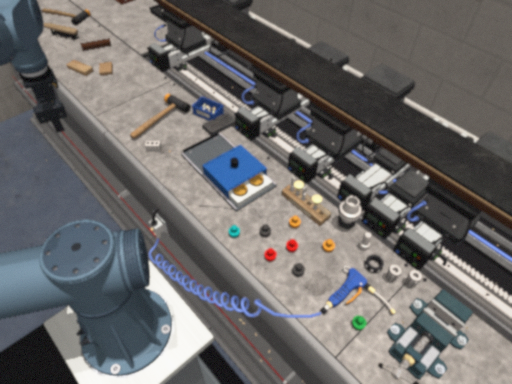

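View pics/top0.png

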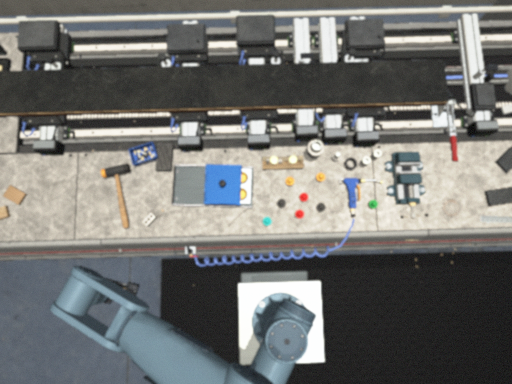

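The scene view shows the blue cover, with its knob at (235,162), and brass seats visible at its lower right, so it opens toward the upper left. Orange plugs are at (295,222) and (328,245), black at (265,230) and (298,269); all four are present. The top view agrees: oranges (289,182) and (320,177), blacks (281,203) and (321,207), knob (222,184).

Run:
```python
from h import *
seeds={"scene":dict(o1=(295,222),o2=(328,245),b1=(265,230),b2=(298,269),r1=(291,245),r2=(270,254),t=(234,231)),
"top":dict(o1=(289,182),o2=(320,177),b1=(281,203),b2=(321,207),r1=(304,197),r2=(299,214),t=(267,222))}
for n in seeds:
    D=np.load(n+"0.npz");w=D["w"];im=D["im"]
    for k,(u,v) in seeds[n].items():
        p=w[v-14:v+15,u-14:u+15].reshape(-1,3)
        m=(p[:,2]>24); q=p[m]; 
        c=np.median(q,0); q=q[np.hypot(*(q-c)[:,:2].T)<14]
        print(n,k,len(q),q.mean(0).round(1),q[:,2].max().round(1))
    hsv=cv2.cvtColor(im,cv2.COLOR_BGR2HSV)
    m=cv2.inRange(hsv,(100,150,80),(125,255,255))>0
    m&=(abs(w[...,2]-56)<12)
    nn,l,st,_=cv2.connectedComponentsWithStats(m.astype(np.uint8)); i=1+st[1:,4].argmax()
    q=w[l==i]; r=cv2.minAreaRect(q[:,:2].astype(np.float32)); print(n,"cover",r,np.median(q[:,2]),cv2.boxPoints(r).round())
    # knob
    m=(w[...,2]>75)&(w[...,2]<95)&(np.hypot(w[...,0]-r[0][0],w[...,1]-r[0][1])<25)
    print("knob",m.sum(),w[m].mean(0).round(1))
    # caddy: brass
    q=w[(abs(w[...,2]-28)<40)&(np.hypot(w[...,0]-r[0][0],w[...,1]-r[0][1])<260)]
```

```text
scene o1 33 [541.5 -56.6  33.5] 40.3
scene o2 38 [ 554.3 -180.7   33.5] 38.2
scene b1 35 [453.7 -20.1  33.8] 38.8
scene b2 42 [ 433.5 -176.6   34.4] 39.4
scene r1 37 [ 475.3 -109.8   33.8] 38.3
scene r2 40 [408.3 -90.   34.1] 38.5
scene t 33 [383.2  38.9  34.3] 39.8
scene cover ((528.89404296875, 210.055419921875), (139.5386505126953, 156.82533264160156), 86.43019104003906) 55.16111718027497 [[446. 145.]
 [603. 136.]
 [611. 275.]
 [455. 285.]]
knob 49 [528.1 206.8  83.3]
top o1 20 [544.4 -52.9  36.1] 44.5
top o2 18 [ 556.5 -176.7   34.8] 40.0
top b1 20 [456.5 -15.9  33.5] 40.4
top b2 19 [ 435.5 -172.2   36.1] 43.1
top r1 20 [ 478.2 -105.6   34.8] 43.4
top r2 19 [410.3 -86.1  34.7] 43.3
top t 20 [384.5  43.2  34.9] 39.3
top cover ((531.0650024414062, 211.245849609375), (132.7001953125, 152.599609375), 86.5405502319336) 56.267341171725434 [[451. 150.]
 [603. 140.]
 [611. 273.]
 [459. 282.]]
knob 37 [531.1 212.1  84.5]
```

```bash
cat >> h.py <<'E'
from scipy.spatial.transform import Rotation as R
def delta(xyz,yaw=86.5):
    "tilt is assumed ~0: prints wz and the shift in tool axes after that turn"
    s=robot.read_state();q=s["eef_rot"];r=R.from_quat([q[1],q[2],q[3],q[0]]).as_matrix()
    cur=np.degrees(np.arctan2(r[1,1],r[0,1])); t=np.radians(yaw)
    dyaw=(yaw-cur+180)%360-180
    Y=np.array([np.cos(t),np.sin(t),0]);Z=np.array([0,0,-1.]);X=np.cross(Y,Z)
    d=np.array(xyz)-s["position"]
    print("clock %.1f pos %s yaw %.1f tz %s gap %.1f F %s"%(s["clock"],s["position"].round(1),cur,r[:,2].round(3),s["finger_gap"],s["ft_force"].round(1)))
    print("wz %.3f  tx %.1f ty %.1f tz %.1f mm"%(-np.radians(dyaw),d@X,d@Y,d@Z))
E
python3 -c "
from h import *
delta((530,209.5,150))"
```

```text
clock 0.1 pos [164.6 550.4 237.9] yaw 73.3 tz [-0.001 -0.001 -1.   ] gap 88.2 F [-0.4 -1.  -0.1]
wz -0.230  tx -385.5 ty -318.0 tz 87.9 mm
```

Call:
drive_tool([
  {"wz": -0.115},
  {"wz": -0.115},
  {"tx": -0.025, "ty": -0.02},
  {"tx": -0.025, "ty": -0.02},
  {"tx": -0.025, "ty": -0.02},
  {"tx": -0.025, "ty": -0.02},
  {"tx": -0.025, "ty": -0.02},
  {"tx": -0.025, "ty": -0.02},
  {"tx": -0.025, "ty": -0.02},
  {"tx": -0.025, "ty": -0.02},
  {"tx": -0.025, "ty": -0.02},
  {"tx": -0.025, "ty": -0.02},
], fingers=60)

```text
validation failed for argument at $.ta...
```

Call:
drive_tool([
  {"tx": -0.025, "ty": -0.02, "tz": 0.02},
  {"tx": -0.025, "ty": -0.02, "tz": 0.02},
  {"tx": -0.025, "ty": -0.02, "tz": 0.02},
  {"tx": -0.025, "ty": -0.02, "tz": 0.02},
  {"tx": -0.025, "ty": -0.03},
  {},
  {},
])

```text
validation failed for argument at $.ta...
```

Run:
```python
from h import *
delta((530,209.5,65))
im,d,w,c=look("wrist","w1.png")
m=(w[...,2]>76)&(w[...,2]<95)&(np.hypot(w[...,0]-530,w[...,1]-209)<30)
print(m.sum(),w[m].mean(0),w[m].min(0),w[m].max(0)); print(c["pose"].round(2))
```

```text
clock 0.1 pos [164.6 550.4 237.9] yaw 73.3 tz [-0.001 -0.001 -1.   ] gap 88.2 F [-0.4 -1.  -0.1]
wz -0.230  tx -385.5 ty -318.0 tz 172.9 mm<stdin>:5: RuntimeWarning: Mean of empty slice.
  ret = um.true_divide(
Traceback (most recent call last):
ValueError: zero-size array to reduction operation minimum which has no identity
```

View pics/w1.png

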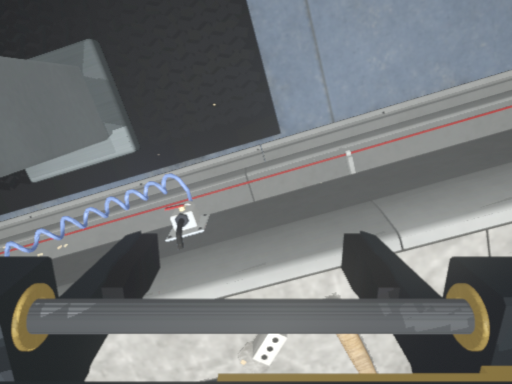

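The moves were refused, probably because every row needs all six keys. This view is still the start pose: fingers at the bottom of the frame and the steel block at (270,347).

Call:
drive_tool([
  {"tx": 0, "ty": 0, "tz": 0, "wx": 0, "wy": 0, "wz": -0.115},
  {"tx": 0, "ty": 0, "tz": 0, "wx": 0, "wy": 0, "wz": -0.115},
  {"tx": -0.025, "ty": -0.02, "tz": 0, "wx": 0, "wy": 0, "wz": 0},
  {"tx": -0.025, "ty": -0.02, "tz": 0, "wx": 0, "wy": 0, "wz": 0},
  {"tx": -0.025, "ty": -0.02, "tz": 0, "wx": 0, "wy": 0, "wz": 0},
  {"tx": -0.025, "ty": -0.02, "tz": 0, "wx": 0, "wy": 0, "wz": 0},
  {"tx": -0.025, "ty": -0.02, "tz": 0, "wx": 0, "wy": 0, "wz": 0},
  {"tx": -0.025, "ty": -0.02, "tz": 0, "wx": 0, "wy": 0, "wz": 0},
  {"tx": -0.025, "ty": -0.02, "tz": 0, "wx": 0, "wy": 0, "wz": 0},
  {"tx": -0.025, "ty": -0.02, "tz": 0, "wx": 0, "wy": 0, "wz": 0},
  {"tx": -0.025, "ty": -0.02, "tz": 0, "wx": 0, "wy": 0, "wz": 0},
  {"tx": -0.025, "ty": -0.02, "tz": 0, "wx": 0, "wy": 0, "wz": 0},
], fingers=60)

```text
clock: 1.15
position: [403.0, 334.8, 238.6]
eef_rot: [-0.0, 0.03, 1.0, -0.0]
ft_force: [0.1, 0.9, 0.0]
finger_gap: 67.3
finger_force: 0.0
```

Call:
drive_tool([
  {"tx": -0.025, "ty": -0.022, "tz": 0.016, "wx": 0, "wy": 0, "wz": 0},
  {"tx": -0.025, "ty": -0.022, "tz": 0.018, "wx": 0, "wy": 0, "wz": 0},
  {"tx": -0.025, "ty": -0.022, "tz": 0.018, "wx": 0, "wy": 0, "wz": 0},
  {"tx": -0.025, "ty": -0.022, "tz": 0.018, "wx": 0, "wy": 0, "wz": 0},
  {"tx": -0.024, "ty": -0.022, "tz": 0.018, "wx": 0, "wy": 0, "wz": 0},
  {"tx": -0.01, "ty": -0.007, "tz": 0, "wx": 0, "wy": 0, "wz": 0},
  {"tx": 0, "ty": 0, "tz": 0, "wx": 0, "wy": 0, "wz": 0},
  {"tx": 0, "ty": 0, "tz": 0, "wx": 0, "wy": 0, "wz": 0},
])

```text
clock: 1.82
position: [528.9, 211.3, 151.0]
eef_rot: [-0.0, 0.031, 1.0, 0.0]
ft_force: [0.5, 0.4, -0.7]
finger_gap: 67.2
finger_force: 0.0
```

Run:
```python
from h import *
delta((530,209.5,65))
im,d,w,c=look("wrist","w2.png")
m=(w[...,2]>76)&(w[...,2]<95)&(np.hypot(w[...,0]-530,w[...,1]-209)<35)
print(m.sum()); q=w[m]
if len(q): print(q.mean(0),q.min(0),q.max(0))
print(c["pose"].round(2))
```

```text
clock 1.8 pos [528.9 211.3 151. ] yaw 86.4 tz [-0.  0. -1.] gap 67.2 F [ 0.5  0.4 -0.7]
wz -0.001  tx -1.2 ty -1.7 tz 86.0 mm
1131
[530.47214809 209.8794332   84.10714041] [519.33841918 197.01721728  76.14006426] [544.52676201 222.31067012  86.68230308]
[[ 6.0000e-02 -9.6000e-01 -2.9000e-01  4.5393e+02]
 [ 1.0000e+00  6.0000e-02  2.0000e-02  2.1540e+02]
 [ 0.0000e+00 -2.9000e-01  9.6000e-01  2.9590e+02]
 [ 0.0000e+00  0.0000e+00  0.0000e+00  1.0000e+00]]
```

View pics/w2.png

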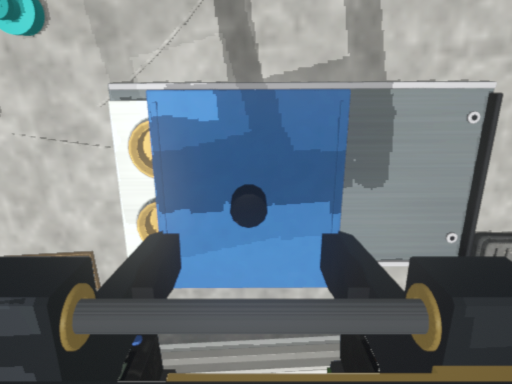

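The wrist view shows the cover knob at (249,205), centred at about (531,210) in the world. Descend to it and grip.

Call:
drive_tool([
  {"tx": -0.002, "ty": -0.002, "tz": 0.025, "wx": 0, "wy": 0, "wz": 0},
  {"tx": 0, "ty": 0, "tz": 0.025, "wx": 0, "wy": 0, "wz": 0},
  {"tx": 0, "ty": 0, "tz": 0.025, "wx": 0, "wy": 0, "wz": 0},
  {"tx": 0, "ty": 0, "tz": 0.011, "wx": 0, "wy": 0, "wz": 0},
  {"tx": 0, "ty": 0, "tz": 0, "wx": 0, "wy": 0, "wz": 0},
])

```text
clock: 2.28
position: [528.1, 210.1, 62.9]
eef_rot: [-0.002, 0.029, 1.0, -0.0]
ft_force: [-1.0, 0.3, 0.9]
finger_gap: 67.6
finger_force: 0.0
```

Call:
drive_tool([
  {"tx": 0, "ty": 0, "tz": 0, "wx": 0, "wy": 0, "wz": 0},
  {"tx": 0, "ty": 0, "tz": 0, "wx": 0, "wy": 0, "wz": 0},
  {"tx": 0, "ty": 0, "tz": 0, "wx": 0, "wy": 0, "wz": 0},
  {"tx": 0, "ty": 0, "tz": 0, "wx": 0, "wy": 0, "wz": 0},
  {"tx": 0, "ty": 0, "tz": 0, "wx": 0, "wy": 0, "wz": 0},
  {"tx": 0, "ty": 0, "tz": 0, "wx": 0, "wy": 0, "wz": 0},
  {"tx": 0, "ty": 0, "tz": 0, "wx": 0, "wy": 0, "wz": 0},
  {"tx": 0, "ty": 0, "tz": 0, "wx": 0, "wy": 0, "wz": 0},
], fingers=255)

```text
clock: 2.95
position: [531.1, 209.1, 65.2]
eef_rot: [0.0, 0.031, 1.0, 0.0]
ft_force: [-1.4, 1.6, 3.0]
finger_gap: 25.5
finger_force: 30.0
```

Call:
drive_tool([
  {"tx": 0, "ty": 0.006, "tz": 0, "wx": 0, "wy": 0, "wz": 0},
  {"tx": 0, "ty": 0.012, "tz": 0, "wx": 0, "wy": 0, "wz": 0},
  {"tx": 0, "ty": 0.012, "tz": 0, "wx": 0, "wy": 0, "wz": 0},
  {"tx": 0, "ty": 0.012, "tz": 0, "wx": 0, "wy": 0, "wz": 0},
  {"tx": 0, "ty": 0.012, "tz": 0, "wx": 0, "wy": 0, "wz": 0},
  {"tx": 0, "ty": 0.012, "tz": 0, "wx": 0, "wy": 0, "wz": 0},
  {"tx": 0, "ty": 0.012, "tz": 0, "wx": 0, "wy": 0, "wz": 0},
  {"tx": 0, "ty": 0.012, "tz": 0, "wx": 0, "wy": 0, "wz": 0},
  {"tx": 0, "ty": 0.01, "tz": 0, "wx": 0, "wy": 0, "wz": 0},
  {"tx": 0, "ty": 0.006, "tz": 0, "wx": 0, "wy": 0, "wz": 0},
  {"tx": 0, "ty": 0, "tz": 0, "wx": 0, "wy": 0, "wz": 0},
])

```text
clock: 3.87
position: [537.3, 316.3, 65.2]
eef_rot: [0.0, 0.03, 1.0, 0.0]
ft_force: [-2.6, 1.9, 6.2]
finger_gap: 25.1
finger_force: 30.0
```

Call:
drive_tool([
  {"tx": 0, "ty": 0.004, "tz": 0, "wx": 0, "wy": 0, "wz": 0},
  {"tx": 0, "ty": 0.004, "tz": 0, "wx": 0, "wy": 0, "wz": 0},
  {"tx": 0, "ty": 0.004, "tz": 0, "wx": 0, "wy": 0, "wz": 0},
  {"tx": 0, "ty": 0, "tz": 0, "wx": 0, "wy": 0, "wz": 0},
])

```text
clock: 4.2
position: [537.9, 327.2, 65.2]
eef_rot: [0.0, 0.03, 1.0, 0.0]
ft_force: [-2.0, 1.0, 5.4]
finger_gap: 25.1
finger_force: 30.0
```

Call:
drive_tool([
  {"tx": 0, "ty": 0.004, "tz": 0, "wx": 0, "wy": 0, "wz": 0},
  {"tx": 0, "ty": 0.004, "tz": 0, "wx": 0, "wy": 0, "wz": 0},
  {"tx": 0, "ty": 0.004, "tz": 0, "wx": 0, "wy": 0, "wz": 0},
  {"tx": 0, "ty": 0, "tz": 0, "wx": 0, "wy": 0, "wz": 0},
])

```text
clock: 4.53
position: [538.5, 336.4, 65.2]
eef_rot: [-0.001, 0.03, 1.0, -0.002]
ft_force: [-4.0, -11.4, 11.2]
finger_gap: 25.1
finger_force: 30.0
```

Run:
```python
from h import *
delta((530,209.5,65))
im,d,w,c=look("top","t1.png")
hsv=cv2.cvtColor(im,cv2.COLOR_BGR2HSV)
m=cv2.inRange(hsv,(12,120,80),(30,255,255))>0
m&=(w[...,0]>430)&(w[...,0]<640)&(w[...,1]>0)&(w[...,1]<300)
nn,l,st,ce=cv2.connectedComponentsWithStats(m.astype(np.uint8))
for i in range(1,nn):
    if st[i,4]>15: print(st[i],w[l==i].mean(0))
im2=cv2.resize(im[140:230,150:340],None,fx=4,fy=4); cv2.imwrite("pics/t1c.png",im2)
```

```text
clock 4.5 pos [538.5 336.4  65.2] yaw 86.5 tz [-0.002 -0.005 -1.   ] gap 25.1 F [ -4.  -11.4  11.2]
wz 0.001  tx 0.7 ty -127.1 tz 0.2 mm
[220 173  10   9  64] [567.16304132 204.53409812  20.39139993]
[237 173  10   9  56] [564.65249151 138.72647689  19.98434092]
[220 189   9   9  60] [501.28144886 208.25429877  21.33067226]
[236 189  10  10  52] [497.68951297 141.62742714  22.8762854 ]
```

Call:
drive_tool([
  {"tx": 0, "ty": -0.002, "tz": 0, "wx": 0, "wy": 0, "wz": 0},
  {"tx": 0, "ty": 0, "tz": 0, "wx": 0, "wy": 0, "wz": 0},
  {"tx": 0, "ty": 0, "tz": 0, "wx": 0, "wy": 0, "wz": 0},
  {"tx": 0, "ty": 0, "tz": 0, "wx": 0, "wy": 0, "wz": 0},
  {"tx": 0, "ty": 0, "tz": 0, "wx": 0, "wy": 0, "wz": 0},
  {"tx": 0, "ty": 0, "tz": -0.03, "wx": 0, "wy": 0, "wz": 0},
  {"tx": 0, "ty": 0, "tz": -0.035, "wx": 0, "wy": 0, "wz": 0},
  {"tx": 0, "ty": -0.035, "tz": -0.03, "wx": 0, "wy": 0, "wz": 0},
  {"tx": 0, "ty": -0.035, "tz": -0.02, "wx": 0, "wy": 0, "wz": 0},
  {"tx": 0, "ty": -0.035, "tz": 0, "wx": 0, "wy": 0, "wz": 0},
  {"tx": 0, "ty": -0.035, "tz": 0, "wx": 0, "wy": 0, "wz": 0},
  {"tx": 0, "ty": -0.03, "tz": 0, "wx": 0, "wy": 0, "wz": 0},
], fingers=110)

```text
clock: 5.58
position: [528.3, 168.9, 177.5]
eef_rot: [0.001, 0.03, 1.0, -0.0]
ft_force: [0.4, -0.1, 0.1]
finger_gap: 50.2
finger_force: 0.0
```

Run:
```python
from h import *
delta((530,170,65))
im,d,w,c=look("wrist","w3.png")
print(c["camera_matrix"][0,0])
hsv=cv2.cvtColor(im,cv2.COLOR_BGR2HSV)
m=cv2.inRange(hsv,(12,90,60),(32,255,255))>0
m&=(w[...,0]>430)&(w[...,0]<640)&(w[...,1]>100)&(w[...,1]<300)&(w[...,2]<45)
nn,l,st,ce=cv2.connectedComponentsWithStats(m.astype(np.uint8))
for i in range(1,nn):
    if st[i,4]>40:
        q=w[l==i]; q2=q[q[:,2]>30]; print(st[i],q.mean(0).round(1),(cv2.minEnclosingCircle(q2[:,:2].astype(np.float32)) if len(q2)>5 else 0))
im,d,w,c=look("scene")
m=(w[...,2]>75)&(w[...,2]<95)&(np.hypot(w[...,0]-538,w[...,1]-336)<25); print("knob scene",w[m].mean(0))
```

```text
clock 5.6 pos [528.3 168.9 177.5] yaw 86.5 tz [ 0.001 -0.    -1.   ] gap 50.2 F [ 0.4 -0.1  0.1]
wz 0.001  tx -1.6 ty 1.2 tz 112.5 mm
335.83753916694707
[ 189  114   54   54 2264] [495.9 139.2  24.2] ((495.0257873535156, 140.25660705566406), 23.309066772460938)
[ 265  114   54   54 2267] [499.8 207.   24.2] ((498.8478088378906, 206.01425170898438), 23.26746940612793)
[ 193  187   50   50 1914] [563.1 135.6  24.2] ((560.8101196289062, 136.68063354492188), 23.33378791809082)
[ 264  187   51   50 1933] [566.9 202.8  24.1] ((564.5657958984375, 202.1744842529297), 23.489463806152344)
knob scene [536.49095095 333.39640133  83.20936968]
```

View pics/w3.png

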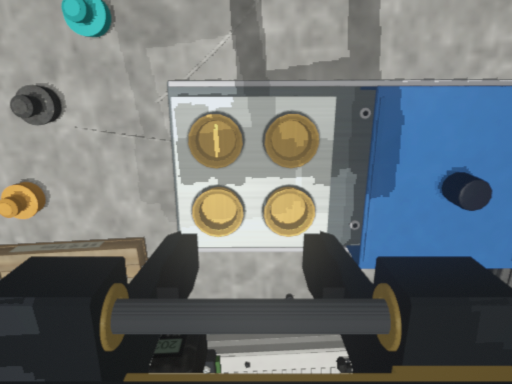

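The wrist view shows all four seats clear of the cover, at px (216,140), (291,140), (218,211) and (290,211). The world rim centres form a 66 mm grid about (529.5,171.4), which agrees with the knob at its stop. Next I move over the plugs.

Call:
drive_tool([
  {"tx": 0, "ty": -0.025, "tz": -0.01, "wx": 0, "wy": 0, "wz": 0},
  {"tx": 0, "ty": -0.025, "tz": -0.01, "wx": 0, "wy": 0, "wz": 0},
  {"tx": 0, "ty": -0.025, "tz": -0.01, "wx": 0, "wy": 0, "wz": 0},
  {"tx": 0, "ty": -0.025, "tz": 0, "wx": 0, "wy": 0, "wz": 0},
  {"tx": 0.01, "ty": -0.025, "tz": 0, "wx": 0, "wy": 0, "wz": 0},
  {"tx": 0.01, "ty": -0.025, "tz": 0, "wx": 0, "wy": 0, "wz": 0},
  {"tx": 0, "ty": -0.025, "tz": 0, "wx": 0, "wy": 0, "wz": 0},
  {"tx": 0, "ty": -0.025, "tz": 0, "wx": 0, "wy": 0, "wz": 0},
  {"tx": 0, "ty": -0.025, "tz": 0, "wx": 0, "wy": 0, "wz": 0},
  {"tx": 0, "ty": -0.02, "tz": 0, "wx": 0, "wy": 0, "wz": 0},
  {"tx": 0, "ty": 0, "tz": 0, "wx": 0, "wy": 0, "wz": 0},
  {"tx": 0, "ty": 0, "tz": 0, "wx": 0, "wy": 0, "wz": 0},
])

```text
clock: 6.68
position: [493.9, -72.8, 206.8]
eef_rot: [0.0, 0.031, 1.0, 0.0]
ft_force: [0.0, 0.3, 0.0]
finger_gap: 50.3
finger_force: 0.0
```

```bash
cat >> h.py <<'E'
def plugs(w,seeds,r=28):
    for k,(x,y) in seeds.items():
        m=(w[...,2]>25)&(w[...,2]<43)&(np.hypot(w[...,0]-x,w[...,1]-y)<r)
        if m.sum()<20: print(k,"none",m.sum()); continue
        t=w[m&(w[...,2]>33)]; c=np.median(t[:,:2],0); t=t[np.hypot(*(t[:,:2]-c).T)<12]
        print(k,len(t),"mean",t.mean(0).round(1),"mid",((np.percentile(t,3,0)+np.percentile(t,97,0))/2)[:2].round(1))
P0=dict(o1=(543,-55),o2=(555,-178.5),b1=(455,-18),b2=(434.5,-174))
E
python3 - <<'E'
from h import *
delta((530,170,65))
im,d,w,c=look("wrist","w4.png")
plugs(w,P0)
# tall things near
for n in("scene","wrist"):
    if n=="scene": W=np.load("scene0.npz")["w"]
    else: W=w
    m=((W[...,2]>45)&(W[...,2]<200)&(W[...,0]>350)&(W[...,0]<680)&(W[...,1]>-320)&(W[...,1]<80)).astype(np.uint8)
    nn,l,st,ce=cv2.connectedComponentsWithStats(m)
    for i in range(1,nn):
        if st[i,4]>25: q=W[l==i]; print(n,st[i],q.min(0).round(),q.max(0).round())
E
```

```text
clock 6.7 pos [493.9 -72.8 206.8] yaw 86.4 tz [ 0.     0.001 -1.   ] gap 50.3 F [0.  0.3 0. ]
wz -0.001  tx -21.2 ty 244.6 tz 141.8 mm
o1 236 mean [543.3 -55.5  35. ] mid [543.7 -55.5]
o2 225 mean [ 556.3 -179.2   34.9] mid [ 556.6 -179.4]
b1 299 mean [455.6 -19.3  35.1] mid [455.9 -19.2]
b2 305 mean [ 435.6 -174.8   35. ] mid [ 435.6 -175.3]
scene [293 157  18  22 223] [668.  18.  45.] [680.  80. 102.]
scene [290 176  17  21 152] [604. -25.  45.] [631.  37.  87.]
scene [312 195  10  11  77] [604. -81.  47.] [633. -54.  78.]
scene [338 196  23  26 418] [ 630. -190.   50.] [ 680. -127.  111.]
scene [363 232   8  10  52] [ 627. -256.   45.] [ 646. -237.   66.]
wrist [251 283  27  15 231] [604. -79.  45.] [618. -54.  75.]
wrist [305 284   8  14  45] [614. -24.  45.] [625. -20.  68.]
wrist [ 149  334   61   39 1913] [ 641. -175.   57.] [ 680. -127.  110.]
```

View pics/w4.png

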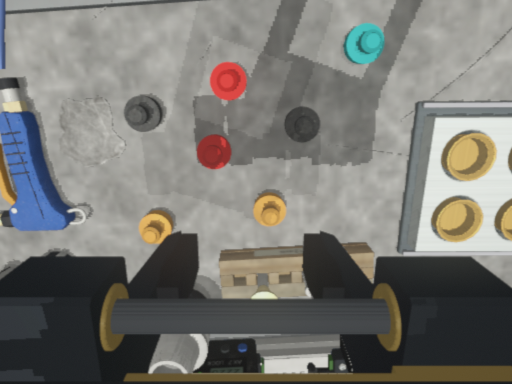

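The view shows the plugs at px (270,209) orange, (155,227) orange, (302,123) black and (143,112) black. World positions agree with the scene and top estimates, with tops near 36 mm. I'll take b1 at (455.6,-19.3) first.

Call:
drive_tool([
  {"tx": 0.021, "ty": 0.025, "tz": 0.02, "wx": 0, "wy": 0, "wz": 0},
  {"tx": 0.0205, "ty": 0.026, "tz": 0.025, "wx": 0, "wy": 0, "wz": 0},
  {"tx": 0, "ty": 0, "tz": 0.03, "wx": 0, "wy": 0, "wz": 0},
  {"tx": 0, "ty": 0, "tz": 0.03, "wx": 0, "wy": 0, "wz": 0},
  {"tx": 0, "ty": 0, "tz": 0.03, "wx": 0, "wy": 0, "wz": 0},
  {"tx": 0, "ty": 0, "tz": 0.028, "wx": 0, "wy": 0, "wz": 0},
  {"tx": 0, "ty": 0, "tz": 0.01, "wx": 0, "wy": 0, "wz": 0},
  {"tx": 0, "ty": 0, "tz": 0.01, "wx": 0, "wy": 0, "wz": 0},
  {"tx": 0, "ty": 0, "tz": 0, "wx": 0, "wy": 0, "wz": 0},
  {"tx": 0, "ty": 0, "tz": 0, "wx": 0, "wy": 0, "wz": 0},
])

```text
clock: 7.57
position: [455.9, -19.2, 24.5]
eef_rot: [0.0, 0.03, 1.0, -0.0]
ft_force: [0.8, 0.9, 0.6]
finger_gap: 50.2
finger_force: 0.0
```

Call:
drive_tool([
  {"tx": 0, "ty": 0, "tz": 0, "wx": 0, "wy": 0, "wz": 0},
  {"tx": 0, "ty": 0, "tz": 0, "wx": 0, "wy": 0, "wz": 0},
  {"tx": 0, "ty": 0, "tz": 0, "wx": 0, "wy": 0, "wz": 0},
  {"tx": 0, "ty": 0, "tz": 0, "wx": 0, "wy": 0, "wz": 0},
  {"tx": 0, "ty": 0, "tz": 0, "wx": 0, "wy": 0, "wz": 0},
  {"tx": 0, "ty": 0, "tz": 0, "wx": 0, "wy": 0, "wz": 0},
], fingers=255)

```text
clock: 8.07
position: [455.6, -19.6, 24.3]
eef_rot: [0.0, 0.03, 1.0, -0.0]
ft_force: [0.4, 0.5, 3.6]
finger_gap: 16.4
finger_force: 30.0
```

Call:
drive_tool([
  {"tx": 0, "ty": 0, "tz": -0.01, "wx": 0, "wy": 0, "wz": 0},
  {"tx": 0, "ty": 0, "tz": -0.02, "wx": 0, "wy": 0, "wz": 0},
  {"tx": 0, "ty": 0, "tz": -0.03, "wx": 0, "wy": 0, "wz": 0},
  {"tx": 0, "ty": 0.02, "tz": -0.01, "wx": 0, "wy": 0, "wz": 0},
  {"tx": -0.005, "ty": 0.025, "tz": 0, "wx": 0, "wy": 0, "wz": 0},
  {"tx": -0.005, "ty": 0.025, "tz": 0, "wx": 0, "wy": 0, "wz": 0},
  {"tx": -0.005, "ty": 0.025, "tz": 0, "wx": 0, "wy": 0, "wz": 0},
  {"tx": -0.005, "ty": 0.025, "tz": 0, "wx": 0, "wy": 0, "wz": 0},
  {"tx": -0.005, "ty": 0.025, "tz": 0, "wx": 0, "wy": 0, "wz": 0},
  {"tx": -0.004, "ty": 0.017, "tz": 0, "wx": 0, "wy": 0, "wz": 0},
  {"tx": 0, "ty": 0, "tz": 0, "wx": 0, "wy": 0, "wz": 0},
  {"tx": 0, "ty": 0, "tz": 0, "wx": 0, "wy": 0, "wz": 0},
])

```text
clock: 9.07
position: [493.9, 141.0, 94.2]
eef_rot: [-0.0, 0.029, 1.0, -0.0]
ft_force: [-0.1, -0.5, -0.4]
finger_gap: 16.2
finger_force: 30.0
```

Run:
```python
from h import *
delta((494.6,140.4,42))
im,d,w,c=look("wrist","w5.png")
look("scene","s5.png")
a=cv2.imread("pics/s5.png")[110:230,170:330]; a=cv2.resize(a,None,fx=3,fy=3); b=cv2.resize(im,(480,360))[:, :320]
b=cv2.resize(im,(480,360)); cv2.imwrite("pics/j5.png",cv2.resize(np.hstack([a,b]),None,fx=.83,fy=.83))
```

```text
clock 9.1 pos [493.9 141.   94.2] yaw 86.6 tz [-0. -0. -1.] gap 16.2 F [-0.1 -0.5 -0.4]
wz 0.002  tx -0.8 ty -0.5 tz 52.2 mm
```

View pics/j5.png

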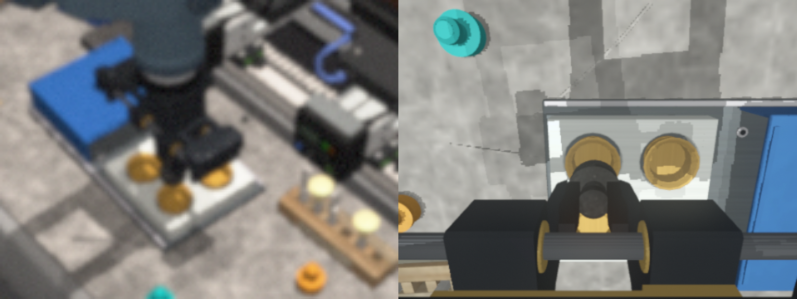

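Run:
```python
from h import *
im,d,w,c=look("wrist")
m=(w[...,2]>60)&(w[...,2]<116)&(np.hypot(w[...,0]-494,w[...,1]-141)<26)
q=w[m]
for z in range(66,116,4):
    s=q[abs(q[:,2]-z)<2]
    if len(s)>3: print(z,len(s),"x",s[:,0].min().round(1),s[:,0].max().round(1),"y",s[:,1].min().round(1),s[:,1].max().round(1))
```

```text
70 75 x 477.4 490.4 y 125.8 156.3
74 161 x 477.5 487.7 y 128.3 155.2
78 22 x 477.9 483.6 y 133.6 152.5
82 101 x 476.3 488.0 y 124.9 156.5
86 1125 x 476.3 493.3 y 125.1 156.2
90 104 x 483.3 492.0 y 124.8 156.2
94 148 x 481.0 487.5 y 121.2 159.5
98 342 x 480.5 502.1 y 118.5 161.9
102 635 x 480.8 503.3 y 118.5 162.1
106 1166 x 480.9 502.0 y 118.3 162.8
110 359 x 480.8 502.0 y 118.5 162.9
114 525 x 480.6 503.1 y 118.4 163.2
```

Call:
drive_tool([
  {"tx": -0.001, "ty": -0.0005, "tz": 0.02, "wx": 0, "wy": 0, "wz": 0},
  {"tx": 0, "ty": 0, "tz": 0.02, "wx": 0, "wy": 0, "wz": 0},
  {"tx": 0, "ty": 0, "tz": 0.005, "wx": 0, "wy": 0, "wz": 0},
  {"tx": 0, "ty": 0, "tz": 0.004, "wx": 0, "wy": 0, "wz": 0},
  {"tx": 0, "ty": 0, "tz": 0.003, "wx": 0, "wy": 0, "wz": 0},
  {"tx": 0, "ty": 0, "tz": 0.003, "wx": 0, "wy": 0, "wz": 0},
  {"tx": 0, "ty": 0, "tz": 0, "wx": 0, "wy": 0, "wz": 0},
])

```text
clock: 9.8
position: [495.5, 139.6, 39.5]
eef_rot: [0.0, 0.03, 1.0, -0.0]
ft_force: [0.2, -0.4, 0.6]
finger_gap: 16.2
finger_force: 30.0
```

Call:
drive_tool([
  {"tx": 0, "ty": 0, "tz": 0.002, "wx": 0, "wy": 0, "wz": 0},
  {"tx": 0, "ty": 0, "tz": 0.002, "wx": 0, "wy": 0, "wz": 0},
  {"tx": 0, "ty": 0, "tz": 0.001, "wx": 0, "wy": 0, "wz": 0},
  {"tx": 0, "ty": 0, "tz": 0, "wx": 0, "wy": 0, "wz": 0},
  {"tx": 0, "ty": 0, "tz": 0, "wx": 0, "wy": 0, "wz": 0},
])

```text
clock: 10.22
position: [496.2, 140.1, 36.0]
eef_rot: [0.001, 0.03, 1.0, 0.0]
ft_force: [-4.3, -0.1, 15.8]
finger_gap: 16.4
finger_force: 30.0
```

Call:
drive_tool([
  {"tx": 0, "ty": 0, "tz": 0.001, "wx": 0, "wy": 0, "wz": 0},
  {"tx": 0, "ty": 0, "tz": 0, "wx": 0, "wy": 0, "wz": 0},
  {"tx": 0, "ty": 0, "tz": 0, "wx": 0, "wy": 0, "wz": 0},
  {"tx": 0, "ty": 0, "tz": 0, "wx": 0, "wy": 0, "wz": 0},
  {"tx": 0, "ty": 0, "tz": 0, "wx": 0, "wy": 0, "wz": 0},
  {"tx": 0, "ty": 0, "tz": 0, "wx": 0, "wy": 0, "wz": 0},
  {"tx": 0, "ty": 0, "tz": -0.03, "wx": 0, "wy": 0, "wz": 0},
  {"tx": 0, "ty": 0, "tz": -0.03, "wx": 0, "wy": 0, "wz": 0},
  {"tx": 0.02, "ty": -0.02, "tz": -0.03, "wx": 0, "wy": 0, "wz": 0},
  {"tx": 0.02, "ty": -0.02, "tz": -0.03, "wx": 0, "wy": 0, "wz": 0},
  {"tx": 0, "ty": 0, "tz": -0.03, "wx": 0, "wy": 0, "wz": 0},
  {"tx": 0, "ty": 0, "tz": 0, "wx": 0, "wy": 0, "wz": 0},
], fingers=110)

```text
clock: 11.22
position: [455.3, 101.8, 188.6]
eef_rot: [0.005, 0.031, 1.0, -0.0]
ft_force: [1.5, 0.5, 1.2]
finger_gap: 50.1
finger_force: 0.0
```

```bash
cat >> h.py <<'E'
S=dict(A=(494.6,140.4),B=(498.5,206.3),C=(560.5,136.5),D=(564.4,202.4))
def seats(w):
    for k,(x,y) in S.items():
        t=w[(w[...,2]>39)&(w[...,2]<65)&(np.hypot(w[...,0]-x,w[...,1]-y)<14)]
        if len(t)<20: print(k,"empty"); continue
        zt=np.percentile(t[:,2],95); t=t[t[:,2]>zt-2.5]
        print(k,len(t),"top z %.1f"%zt,"off",((np.percentile(t,3,0)+np.percentile(t,97,0))/2-[x,y,0])[:2].round(1))
E
python3 - <<'E'
from h import *
delta((543.3,-55.5,24))
im,d,w,c=look("wrist","w6.png")
seats(w);plugs(w,P0)
im,d,w,c=look("scene");seats(w);plugs(w,P0)
E
```

```text
clock 11.2 pos [455.3 101.8 188.6] yaw 86.5 tz [ 0.01 -0.   -1.  ] gap 50.1 F [1.5 0.5 1.2]
wz -0.001  tx -97.5 ty -151.7 tz 164.6 mm
A 220 top z 48.6 off [ 0.9 -0.2]
B empty
C empty
D empty
o1 none 0
o2 none 0
b1 none 0
b2 none 0
A 11 top z 49.8 off [-0.4 -1.7]
B empty
C empty
D empty
o1 24 mean [541.6 -56.2  35.5] mid [541.8 -56.6]
o2 27 mean [ 554.8 -180.8   35.8] mid [ 555.4 -180.5]
b1 none 0
b2 31 mean [ 434.7 -176.8   36.1] mid [ 435.  -176.4]
```

Plug b1 is home in seat A: its top is at 48.6 mm against 49 expected. Next is o1.

Call:
drive_tool([
  {"tx": -0.016, "ty": -0.025, "tz": 0, "wx": 0, "wy": 0, "wz": 0},
  {"tx": -0.016, "ty": -0.025, "tz": 0, "wx": 0, "wy": 0, "wz": 0},
  {"tx": -0.016, "ty": -0.025, "tz": 0.01, "wx": 0, "wy": 0, "wz": 0},
  {"tx": -0.016, "ty": -0.025, "tz": 0.02, "wx": 0, "wy": 0, "wz": 0},
  {"tx": -0.016, "ty": -0.025, "tz": 0.02, "wx": 0, "wy": 0, "wz": 0},
  {"tx": -0.0175, "ty": -0.0265, "tz": 0.02, "wx": 0, "wy": 0, "wz": 0},
  {"tx": 0, "ty": 0, "tz": 0.025, "wx": 0, "wy": 0, "wz": 0},
  {"tx": 0, "ty": 0, "tz": 0.03, "wx": 0, "wy": 0, "wz": 0},
  {"tx": 0, "ty": 0, "tz": 0.02, "wx": 0, "wy": 0, "wz": 0},
  {"tx": 0, "ty": 0, "tz": 0.01, "wx": 0, "wy": 0, "wz": 0},
  {"tx": 0, "ty": 0, "tz": 0.008, "wx": 0, "wy": 0, "wz": 0},
  {"tx": 0, "ty": 0, "tz": 0, "wx": 0, "wy": 0, "wz": 0},
])

```text
clock: 12.32
position: [539.4, -54.0, 17.7]
eef_rot: [-0.002, 0.03, 1.0, 0.001]
ft_force: [-0.4, 0.4, -0.2]
finger_gap: 50.1
finger_force: 0.0
```

Call:
drive_tool([
  {"tx": 0, "ty": 0, "tz": 0, "wx": 0, "wy": 0, "wz": 0},
  {"tx": 0, "ty": 0, "tz": 0, "wx": 0, "wy": 0, "wz": 0},
  {"tx": 0, "ty": 0, "tz": 0, "wx": 0, "wy": 0, "wz": 0},
  {"tx": 0, "ty": 0, "tz": 0, "wx": 0, "wy": 0, "wz": 0},
  {"tx": 0, "ty": 0, "tz": 0, "wx": 0, "wy": 0, "wz": 0},
  {"tx": 0, "ty": 0, "tz": 0, "wx": 0, "wy": 0, "wz": 0},
], fingers=255)

```text
clock: 12.82
position: [541.4, -54.8, 20.8]
eef_rot: [0.001, 0.03, 1.0, -0.0]
ft_force: [0.4, 1.3, 4.7]
finger_gap: 16.3
finger_force: 29.8
```

Call:
drive_tool([
  {"tx": 0, "ty": 0, "tz": -0.01, "wx": 0, "wy": 0, "wz": 0},
  {"tx": 0, "ty": 0, "tz": -0.02, "wx": 0, "wy": 0, "wz": 0},
  {"tx": 0, "ty": 0, "tz": -0.03, "wx": 0, "wy": 0, "wz": 0},
  {"tx": 0, "ty": 0.024, "tz": -0.01, "wx": 0, "wy": 0, "wz": 0},
  {"tx": 0, "ty": 0.028, "tz": 0, "wx": 0, "wy": 0, "wz": 0},
  {"tx": -0.002, "ty": 0.028, "tz": 0, "wx": 0, "wy": 0, "wz": 0},
  {"tx": -0.002, "ty": 0.028, "tz": 0, "wx": 0, "wy": 0, "wz": 0},
  {"tx": -0.002, "ty": 0.028, "tz": 0, "wx": 0, "wy": 0, "wz": 0},
  {"tx": 0, "ty": 0.028, "tz": 0, "wx": 0, "wy": 0, "wz": 0},
  {"tx": 0, "ty": 0.028, "tz": 0, "wx": 0, "wy": 0, "wz": 0},
  {"tx": 0, "ty": 0, "tz": 0, "wx": 0, "wy": 0, "wz": 0},
  {"tx": 0, "ty": 0, "tz": 0, "wx": 0, "wy": 0, "wz": 0},
])

```text
clock: 13.82
position: [558.2, 137.7, 90.3]
eef_rot: [0.0, 0.029, 1.0, -0.0]
ft_force: [0.2, -0.7, -0.1]
finger_gap: 16.5
finger_force: 29.8
```

```bash
cat >> h.py <<'E'
def held(w,tcp):
    "plug body in the hand: front edge (x min +17.5) and y middle at the ring height"
    x,y,z=tcp; q=w[(np.hypot(w[...,0]-x,w[...,1]-y)<26)&(w[...,2]>z-13)&(w[...,2]<z-3)]
    print("held",len(q),"centre x %.1f y %.1f"%(np.percentile(q[:,0],1)+17.5,np.percentile(q[:,1],[1,99]).mean()),"width y %.1f"%np.ptp(np.percentile(q[:,1],[1,99])),"ring z %.1f"%np.median(q[:,2]))
E
python3 - <<'E'
from h import *
s=robot.read_state();delta((561.2,136.5,42))
im,d,w,c=look("wrist")
held(w,s["position"])
E
```

```text
clock 13.8 pos [558.2 137.7  90.3] yaw 86.7 tz [ 0. -0. -1.] gap 16.5 F [ 0.2 -0.7 -0.1]
wz 0.003  tx -3.1 ty -1.1 tz 48.3 mm
held 1013 centre x 561.3 y 137.9 width y 24.3 ring z 85.7
```

Call:
drive_tool([
  {"tx": 0, "ty": -0.001, "tz": 0.02, "wx": 0, "wy": 0, "wz": 0},
  {"tx": 0, "ty": 0, "tz": 0.02, "wx": 0, "wy": 0, "wz": 0},
  {"tx": 0, "ty": 0, "tz": 0.006, "wx": 0, "wy": 0, "wz": 0},
  {"tx": 0, "ty": 0, "tz": 0.003, "wx": 0, "wy": 0, "wz": 0},
  {"tx": 0, "ty": 0, "tz": 0.003, "wx": 0, "wy": 0, "wz": 0},
  {"tx": 0, "ty": 0, "tz": 0.003, "wx": 0, "wy": 0, "wz": 0},
  {"tx": 0, "ty": 0, "tz": 0.002, "wx": 0, "wy": 0, "wz": 0},
  {"tx": 0, "ty": 0, "tz": 0.002, "wx": 0, "wy": 0, "wz": 0},
  {"tx": 0, "ty": 0, "tz": 0.001, "wx": 0, "wy": 0, "wz": 0},
  {"tx": 0, "ty": 0, "tz": 0, "wx": 0, "wy": 0, "wz": 0},
  {"tx": 0, "ty": 0, "tz": 0, "wx": 0, "wy": 0, "wz": 0},
])

```text
clock: 14.78
position: [558.9, 136.0, 32.7]
eef_rot: [0.0, 0.031, 1.0, 0.001]
ft_force: [-8.1, 5.2, 16.1]
finger_gap: 16.2
finger_force: 31.5
```

Call:
drive_tool([
  {"tx": 0, "ty": 0, "tz": 0.001, "wx": 0, "wy": 0, "wz": 0},
  {"tx": 0, "ty": 0, "tz": 0, "wx": 0, "wy": 0, "wz": 0},
  {"tx": 0, "ty": 0, "tz": 0, "wx": 0, "wy": 0, "wz": 0},
  {"tx": 0, "ty": 0, "tz": 0, "wx": 0, "wy": 0, "wz": 0},
  {"tx": 0, "ty": 0, "tz": 0, "wx": 0, "wy": 0, "wz": 0},
  {"tx": 0, "ty": 0, "tz": -0.03, "wx": 0, "wy": 0, "wz": 0},
  {"tx": 0, "ty": 0, "tz": -0.03, "wx": 0, "wy": 0, "wz": 0},
  {"tx": 0.03, "ty": -0.02, "tz": -0.03, "wx": 0, "wy": 0, "wz": 0},
  {"tx": 0.03, "ty": -0.02, "tz": -0.03, "wx": 0, "wy": 0, "wz": 0},
  {"tx": 0.03, "ty": 0, "tz": -0.03, "wx": 0, "wy": 0, "wz": 0},
  {"tx": 0, "ty": 0, "tz": 0, "wx": 0, "wy": 0, "wz": 0},
  {"tx": 0, "ty": 0, "tz": 0, "wx": 0, "wy": 0, "wz": 0},
], fingers=110)

```text
clock: 15.78
position: [474.2, 104.8, 173.9]
eef_rot: [0.003, 0.031, 1.0, -0.0]
ft_force: [0.7, 0.2, -0.2]
finger_gap: 50.0
finger_force: 0.0
```

Run:
```python
from h import *
delta((435.6,-174.8,24))
im,d,w,c=look("wrist");seats(w)
im,d,w,c=look("scene");plugs(w,P0)
```

```text
clock 15.8 pos [474.2 104.8 173.9] yaw 86.5 tz [ 0.005 -0.    -1.   ] gap 50.0 F [ 0.7  0.2 -0.2]
wz -0.000  tx 21.4 ty -281.5 tz 149.9 mm
A 265 top z 48.5 off [ 0.7 -0.3]
B empty
C 226 top z 48.5 off [-0.1  0.1]
D empty
o1 none 0
o2 28 mean [ 555.1 -180.1   35.3] mid [ 556.  -180.5]
b1 none 0
b2 26 mean [ 434.2 -175.2   35.9] mid [ 434.6 -175.2]
```

Call:
drive_tool([
  {"tx": 0.003, "ty": -0.03, "tz": 0, "wx": 0, "wy": 0, "wz": 0},
  {"tx": 0.003, "ty": -0.03, "tz": 0, "wx": 0, "wy": 0, "wz": 0},
  {"tx": 0.003, "ty": -0.03, "tz": 0, "wx": 0, "wy": 0, "wz": 0},
  {"tx": 0.003, "ty": -0.03, "tz": 0, "wx": 0, "wy": 0, "wz": 0},
  {"tx": 0.003, "ty": -0.03, "tz": 0, "wx": 0, "wy": 0, "wz": 0},
  {"tx": 0.003, "ty": -0.03, "tz": 0.02, "wx": 0, "wy": 0, "wz": 0},
  {"tx": 0.003, "ty": -0.03, "tz": 0.02, "wx": 0, "wy": 0, "wz": 0},
  {"tx": 0, "ty": -0.03, "tz": 0.02, "wx": 0, "wy": 0, "wz": 0},
  {"tx": 0, "ty": -0.03, "tz": 0.02, "wx": 0, "wy": 0, "wz": 0},
  {"tx": 0, "ty": -0.011, "tz": 0.02, "wx": 0, "wy": 0, "wz": 0},
  {"tx": 0, "ty": 0, "tz": 0, "wx": 0, "wy": 0, "wz": 0},
  {"tx": 0, "ty": 0, "tz": 0, "wx": 0, "wy": 0, "wz": 0},
])

```text
clock: 16.88
position: [434.1, -173.5, 69.1]
eef_rot: [-0.003, 0.031, 1.0, 0.002]
ft_force: [0.4, 0.4, 0.1]
finger_gap: 50.3
finger_force: 0.0
```

Run:
```python
from h import *
delta((435.6,-174.8,24))
im,d,w,c=look("wrist");plugs(w,P0)
```

```text
clock 16.9 pos [ 434.1 -173.5   69.1] yaw 86.4 tz [-0.005  0.004 -1.   ] gap 50.3 F [0.4 0.4 0.1]
wz -0.002  tx -1.6 ty -1.2 tz 45.1 mm
o1 none 0
o2 none 0
b1 none 0
b2 714 mean [ 434.8 -175.8   35. ] mid [ 435.2 -175.9]
```

Call:
drive_tool([
  {"tx": -0.001, "ty": -0.002, "tz": 0.02, "wx": 0, "wy": 0, "wz": 0},
  {"tx": 0, "ty": 0, "tz": 0.018, "wx": 0, "wy": 0, "wz": 0},
  {"tx": 0, "ty": 0, "tz": 0.008, "wx": 0, "wy": 0, "wz": 0},
  {"tx": 0, "ty": 0, "tz": 0, "wx": 0, "wy": 0, "wz": 0},
  {"tx": 0, "ty": 0, "tz": 0, "wx": 0, "wy": 0, "wz": 0},
])

```text
clock: 17.35
position: [436.8, -175.5, 26.1]
eef_rot: [-0.0, 0.03, 1.0, 0.0]
ft_force: [0.4, 0.6, 0.4]
finger_gap: 49.8
finger_force: 0.0
```

Call:
drive_tool([
  {"tx": 0, "ty": 0, "tz": 0, "wx": 0, "wy": 0, "wz": 0},
  {"tx": 0, "ty": 0, "tz": 0, "wx": 0, "wy": 0, "wz": 0},
  {"tx": 0, "ty": 0, "tz": 0, "wx": 0, "wy": 0, "wz": 0},
  {"tx": 0, "ty": 0, "tz": 0, "wx": 0, "wy": 0, "wz": 0},
  {"tx": 0, "ty": 0, "tz": 0, "wx": 0, "wy": 0, "wz": 0},
  {"tx": 0, "ty": 0, "tz": 0, "wx": 0, "wy": 0, "wz": 0},
], fingers=255)

```text
clock: 17.85
position: [436.6, -176.2, 25.9]
eef_rot: [0.0, 0.03, 1.0, -0.0]
ft_force: [0.4, 0.8, 3.0]
finger_gap: 16.4
finger_force: 30.0
```

Call:
drive_tool([
  {"tx": 0, "ty": 0, "tz": -0.01, "wx": 0, "wy": 0, "wz": 0},
  {"tx": 0, "ty": 0, "tz": -0.02, "wx": 0, "wy": 0, "wz": 0},
  {"tx": 0, "ty": 0, "tz": -0.03, "wx": 0, "wy": 0, "wz": 0},
  {"tx": 0, "ty": 0.02, "tz": -0.015, "wx": 0, "wy": 0, "wz": 0},
  {"tx": -0.004, "ty": 0.03, "tz": 0, "wx": 0, "wy": 0, "wz": 0},
  {"tx": -0.004, "ty": 0.03, "tz": 0, "wx": 0, "wy": 0, "wz": 0},
  {"tx": -0.004, "ty": 0.03, "tz": 0, "wx": 0, "wy": 0, "wz": 0},
  {"tx": -0.004, "ty": 0.03, "tz": 0, "wx": 0, "wy": 0, "wz": 0},
  {"tx": -0.004, "ty": 0.03, "tz": 0, "wx": 0, "wy": 0, "wz": 0},
  {"tx": -0.004, "ty": 0.03, "tz": 0, "wx": 0, "wy": 0, "wz": 0},
  {"tx": -0.004, "ty": 0.03, "tz": 0, "wx": 0, "wy": 0, "wz": 0},
  {"tx": -0.004, "ty": 0.03, "tz": 0, "wx": 0, "wy": 0, "wz": 0},
])

```text
clock: 18.85
position: [484.3, 82.9, 101.4]
eef_rot: [0.0, 0.03, 1.0, -0.0]
ft_force: [0.9, -0.4, -0.1]
finger_gap: 16.6
finger_force: 30.0
```

Call:
drive_tool([
  {"tx": -0.002, "ty": 0.03, "tz": 0, "wx": 0, "wy": 0, "wz": 0},
  {"tx": -0.002, "ty": 0.03, "tz": 0, "wx": 0, "wy": 0, "wz": 0},
  {"tx": -0.002, "ty": 0.03, "tz": 0, "wx": 0, "wy": 0, "wz": 0},
  {"tx": -0.002, "ty": 0.02, "tz": 0, "wx": 0, "wy": 0, "wz": 0},
  {"tx": 0, "ty": 0.015, "tz": 0, "wx": 0, "wy": 0, "wz": 0},
  {"tx": 0, "ty": 0, "tz": 0, "wx": 0, "wy": 0, "wz": 0},
  {"tx": 0, "ty": 0, "tz": 0, "wx": 0, "wy": 0, "wz": 0},
  {"tx": 0, "ty": 0, "tz": 0, "wx": 0, "wy": 0, "wz": 0},
])

```text
clock: 19.52
position: [499.5, 205.2, 100.7]
eef_rot: [-0.0, 0.03, 1.0, -0.0]
ft_force: [0.2, -0.7, -0.8]
finger_gap: 16.6
finger_force: 30.0
```

Run:
```python
from h import *
s=robot.read_state();delta((499,206.2,42))
im,d,w,c=look("wrist")
held(w,s["position"])
```

```text
clock 19.5 pos [499.5 205.2 100.7] yaw 86.5 tz [-0. -0. -1.] gap 16.6 F [ 0.2 -0.7 -0.8]
wz 0.000  tx 0.6 ty 1.0 tz 58.7 mm
held 1386 centre x 498.9 y 205.8 width y 30.3 ring z 91.2
```

Call:
drive_tool([
  {"tx": 0, "ty": 0.0005, "tz": 0.022, "wx": 0, "wy": 0, "wz": 0},
  {"tx": 0, "ty": 0, "tz": 0.022, "wx": 0, "wy": 0, "wz": 0},
  {"tx": 0, "ty": 0, "tz": 0.008, "wx": 0, "wy": 0, "wz": 0},
  {"tx": 0, "ty": 0, "tz": 0.003, "wx": 0, "wy": 0, "wz": 0},
  {"tx": 0, "ty": 0, "tz": 0.003, "wx": 0, "wy": 0, "wz": 0},
  {"tx": 0, "ty": 0, "tz": 0.003, "wx": 0, "wy": 0, "wz": 0},
  {"tx": 0, "ty": 0, "tz": 0.002, "wx": 0, "wy": 0, "wz": 0},
  {"tx": 0, "ty": 0, "tz": 0.002, "wx": 0, "wy": 0, "wz": 0},
  {"tx": 0, "ty": 0, "tz": 0.002, "wx": 0, "wy": 0, "wz": 0},
  {"tx": 0, "ty": 0, "tz": 0, "wx": 0, "wy": 0, "wz": 0},
  {"tx": 0, "ty": 0, "tz": 0, "wx": 0, "wy": 0, "wz": 0},
])

```text
clock: 20.48
position: [501.5, 206.3, 37.3]
eef_rot: [0.001, 0.03, 1.0, 0.0]
ft_force: [-7.6, -1.3, 21.1]
finger_gap: 16.6
finger_force: 30.0
```

Call:
drive_tool([
  {"tx": 0, "ty": 0, "tz": 0, "wx": 0, "wy": 0, "wz": 0},
  {"tx": 0, "ty": 0, "tz": 0, "wx": 0, "wy": 0, "wz": 0},
  {"tx": 0, "ty": 0, "tz": 0, "wx": 0, "wy": 0, "wz": 0},
  {"tx": 0, "ty": 0, "tz": 0, "wx": 0, "wy": 0, "wz": 0},
  {"tx": 0, "ty": 0, "tz": 0, "wx": 0, "wy": 0, "wz": 0},
  {"tx": 0, "ty": 0, "tz": -0.03, "wx": 0, "wy": 0, "wz": 0},
  {"tx": 0, "ty": 0, "tz": -0.03, "wx": 0, "wy": 0, "wz": 0},
  {"tx": 0.02, "ty": -0.03, "tz": -0.03, "wx": 0, "wy": 0, "wz": 0},
  {"tx": 0.02, "ty": -0.03, "tz": -0.03, "wx": 0, "wy": 0, "wz": 0},
  {"tx": 0, "ty": -0.03, "tz": -0.02, "wx": 0, "wy": 0, "wz": 0},
  {"tx": 0, "ty": 0, "tz": 0, "wx": 0, "wy": 0, "wz": 0},
  {"tx": 0, "ty": 0, "tz": 0, "wx": 0, "wy": 0, "wz": 0},
], fingers=110)

```text
clock: 21.48
position: [460.2, 124.3, 168.2]
eef_rot: [0.002, 0.032, 0.999, 0.0]
ft_force: [0.5, -0.2, 0.2]
finger_gap: 50.2
finger_force: 0.0
```

Run:
```python
from h import *
delta((556.4,-179.3,70))
im,d,w,c=look("wrist");seats(w)
im,d,w,c=look("scene");plugs(w,P0)
```

```text
clock 21.5 pos [460.2 124.3 168.2] yaw 86.4 tz [ 0.003  0.    -1.   ] gap 50.2 F [ 0.5 -0.2  0.2]
wz -0.002  tx -114.6 ty -297.1 tz 98.2 mm
A 260 top z 48.6 off [0.4 0. ]
B 251 top z 48.6 off [ 0.7 -0.2]
C 215 top z 48.4 off [0.5 0.3]
D empty
o1 none 0
o2 27 mean [ 555.2 -180.8   35.7] mid [ 555.3 -180.3]
b1 none 0
b2 none 0
```

Call:
drive_tool([
  {"tx": -0.011, "ty": -0.03, "tz": 0, "wx": 0, "wy": 0, "wz": 0},
  {"tx": -0.011, "ty": -0.03, "tz": 0, "wx": 0, "wy": 0, "wz": 0},
  {"tx": -0.012, "ty": -0.03, "tz": 0, "wx": 0, "wy": 0, "wz": 0},
  {"tx": -0.012, "ty": -0.03, "tz": 0, "wx": 0, "wy": 0, "wz": 0},
  {"tx": -0.012, "ty": -0.03, "tz": 0, "wx": 0, "wy": 0, "wz": 0},
  {"tx": -0.012, "ty": -0.03, "tz": 0.015, "wx": 0, "wy": 0, "wz": 0},
  {"tx": -0.012, "ty": -0.03, "tz": 0.02, "wx": 0, "wy": 0, "wz": 0},
  {"tx": -0.012, "ty": -0.03, "tz": 0.02, "wx": 0, "wy": 0, "wz": 0},
  {"tx": -0.012, "ty": -0.03, "tz": 0.02, "wx": 0, "wy": 0, "wz": 0},
  {"tx": -0.0085, "ty": -0.027, "tz": 0.02, "wx": 0, "wy": 0, "wz": 0},
  {"tx": 0, "ty": 0, "tz": 0, "wx": 0, "wy": 0, "wz": 0},
  {"tx": 0, "ty": 0, "tz": 0, "wx": 0, "wy": 0, "wz": 0},
])

```text
clock: 22.58
position: [554.0, -177.4, 68.3]
eef_rot: [-0.003, 0.031, 1.0, 0.002]
ft_force: [0.4, -0.1, 0.4]
finger_gap: 50.0
finger_force: 0.0
```

Run:
```python
from h import *
delta((556.4,-179.3,24))
im,d,w,c=look("wrist");plugs(w,P0)
```

```text
clock 22.6 pos [ 554.  -177.4   68.3] yaw 86.4 tz [-0.006  0.003 -1.   ] gap 50.0 F [ 0.4 -0.1  0.4]
wz -0.001  tx -2.5 ty -1.8 tz 44.3 mm
o1 none 0
o2 711 mean [ 556.3 -180.3   35.1] mid [ 556.8 -180.4]
b1 none 0
b2 none 0
```

Call:
drive_tool([
  {"tx": -0.001, "ty": -0.002, "tz": 0.02, "wx": 0, "wy": 0, "wz": 0},
  {"tx": 0, "ty": 0, "tz": 0.018, "wx": 0, "wy": 0, "wz": 0},
  {"tx": 0, "ty": 0, "tz": 0.008, "wx": 0, "wy": 0, "wz": 0},
  {"tx": 0, "ty": 0, "tz": 0, "wx": 0, "wy": 0, "wz": 0},
  {"tx": 0, "ty": 0, "tz": 0, "wx": 0, "wy": 0, "wz": 0},
])

```text
clock: 23.05
position: [556.4, -179.0, 26.3]
eef_rot: [-0.0, 0.03, 1.0, 0.0]
ft_force: [0.4, -0.7, -0.9]
finger_gap: 50.5
finger_force: 0.0
```

Call:
drive_tool([
  {"tx": 0, "ty": 0, "tz": 0, "wx": 0, "wy": 0, "wz": 0},
  {"tx": 0, "ty": 0, "tz": 0, "wx": 0, "wy": 0, "wz": 0},
  {"tx": 0, "ty": 0, "tz": 0, "wx": 0, "wy": 0, "wz": 0},
  {"tx": 0, "ty": 0, "tz": 0, "wx": 0, "wy": 0, "wz": 0},
  {"tx": 0, "ty": 0, "tz": 0, "wx": 0, "wy": 0, "wz": 0},
  {"tx": 0, "ty": 0, "tz": 0, "wx": 0, "wy": 0, "wz": 0},
], fingers=255)

```text
clock: 23.55
position: [556.6, -180.4, 26.3]
eef_rot: [0.0, 0.03, 1.0, -0.0]
ft_force: [0.6, 0.6, 0.9]
finger_gap: 16.5
finger_force: 30.0
```

Call:
drive_tool([
  {"tx": 0, "ty": 0, "tz": -0.01, "wx": 0, "wy": 0, "wz": 0},
  {"tx": 0, "ty": 0, "tz": -0.02, "wx": 0, "wy": 0, "wz": 0},
  {"tx": 0, "ty": 0, "tz": -0.03, "wx": 0, "wy": 0, "wz": 0},
  {"tx": 0, "ty": 0.02, "tz": -0.015, "wx": 0, "wy": 0, "wz": 0},
  {"tx": 0.002, "ty": 0.03, "tz": 0, "wx": 0, "wy": 0, "wz": 0},
  {"tx": 0.002, "ty": 0.03, "tz": 0, "wx": 0, "wy": 0, "wz": 0},
  {"tx": 0.002, "ty": 0.03, "tz": 0, "wx": 0, "wy": 0, "wz": 0},
  {"tx": 0.002, "ty": 0.03, "tz": 0, "wx": 0, "wy": 0, "wz": 0},
  {"tx": 0.002, "ty": 0.03, "tz": 0, "wx": 0, "wy": 0, "wz": 0},
  {"tx": 0.002, "ty": 0.03, "tz": 0, "wx": 0, "wy": 0, "wz": 0},
  {"tx": 0.002, "ty": 0.03, "tz": 0, "wx": 0, "wy": 0, "wz": 0},
  {"tx": 0.001, "ty": 0.03, "tz": 0, "wx": 0, "wy": 0, "wz": 0},
])

```text
clock: 24.55
position: [556.9, 81.6, 101.6]
eef_rot: [0.0, 0.03, 1.0, -0.0]
ft_force: [0.9, 0.0, -0.4]
finger_gap: 16.2
finger_force: 30.0
```

Call:
drive_tool([
  {"tx": 0, "ty": 0.03, "tz": 0, "wx": 0, "wy": 0, "wz": 0},
  {"tx": 0, "ty": 0.03, "tz": 0, "wx": 0, "wy": 0, "wz": 0},
  {"tx": 0, "ty": 0.03, "tz": 0, "wx": 0, "wy": 0, "wz": 0},
  {"tx": 0, "ty": 0.02, "tz": 0, "wx": 0, "wy": 0, "wz": 0},
  {"tx": 0, "ty": 0.0125, "tz": 0, "wx": 0, "wy": 0, "wz": 0},
  {"tx": 0, "ty": 0, "tz": 0, "wx": 0, "wy": 0, "wz": 0},
  {"tx": 0, "ty": 0, "tz": 0, "wx": 0, "wy": 0, "wz": 0},
  {"tx": 0, "ty": 0, "tz": 0, "wx": 0, "wy": 0, "wz": 0},
])

```text
clock: 25.22
position: [564.6, 201.3, 100.9]
eef_rot: [-0.0, 0.031, 1.0, -0.0]
ft_force: [-0.4, -0.1, -0.3]
finger_gap: 16.1
finger_force: 30.0
```

Run:
```python
from h import *
s=robot.read_state();delta((564.9,202.4,38.3))
im,d,w,c=look("wrist")
held(w,s["position"])
```

```text
clock 25.2 pos [564.6 201.3 100.9] yaw 86.5 tz [-0.    -0.001 -1.   ] gap 16.1 F [-0.4 -0.1 -0.3]
wz -0.000  tx -0.2 ty 1.1 tz 62.6 mm
held 1275 centre x 565.4 y 201.4 width y 29.1 ring z 90.9
```

Call:
drive_tool([
  {"tx": 0.0005, "ty": 0.001, "tz": 0.022, "wx": 0, "wy": 0, "wz": 0},
  {"tx": 0, "ty": 0, "tz": 0.022, "wx": 0, "wy": 0, "wz": 0},
  {"tx": 0, "ty": 0, "tz": 0.008, "wx": 0, "wy": 0, "wz": 0},
  {"tx": 0, "ty": 0, "tz": 0.003, "wx": 0, "wy": 0, "wz": 0},
  {"tx": 0, "ty": 0, "tz": 0.003, "wx": 0, "wy": 0, "wz": 0},
  {"tx": 0, "ty": 0, "tz": 0.003, "wx": 0, "wy": 0, "wz": 0},
  {"tx": 0, "ty": 0, "tz": 0.002, "wx": 0, "wy": 0, "wz": 0},
  {"tx": 0, "ty": 0, "tz": 0.002, "wx": 0, "wy": 0, "wz": 0},
  {"tx": 0, "ty": 0, "tz": 0.002, "wx": 0, "wy": 0, "wz": 0},
  {"tx": 0, "ty": 0, "tz": 0, "wx": 0, "wy": 0, "wz": 0},
  {"tx": 0, "ty": 0, "tz": 0, "wx": 0, "wy": 0, "wz": 0},
])

```text
clock: 26.18
position: [565.8, 203.3, 37.9]
eef_rot: [0.001, 0.03, 1.0, -0.0]
ft_force: [-7.9, -2.0, 19.5]
finger_gap: 16.5
finger_force: 30.0
```

Call:
drive_tool([
  {"tx": 0, "ty": 0, "tz": 0, "wx": 0, "wy": 0, "wz": 0},
  {"tx": 0, "ty": 0, "tz": 0, "wx": 0, "wy": 0, "wz": 0},
  {"tx": 0, "ty": 0, "tz": 0, "wx": 0, "wy": 0, "wz": 0},
  {"tx": 0, "ty": 0, "tz": 0, "wx": 0, "wy": 0, "wz": 0},
  {"tx": 0, "ty": 0, "tz": 0, "wx": 0, "wy": 0, "wz": 0},
  {"tx": 0, "ty": 0, "tz": -0.03, "wx": 0, "wy": 0, "wz": 0},
  {"tx": 0, "ty": 0, "tz": -0.03, "wx": 0, "wy": 0, "wz": 0},
  {"tx": 0.02, "ty": 0, "tz": -0.03, "wx": 0, "wy": 0, "wz": 0},
  {"tx": 0.02, "ty": 0, "tz": -0.03, "wx": 0, "wy": 0, "wz": 0},
  {"tx": 0, "ty": 0, "tz": 0, "wx": 0, "wy": 0, "wz": 0},
  {"tx": 0, "ty": 0, "tz": 0, "wx": 0, "wy": 0, "wz": 0},
], fingers=110)

```text
clock: 27.1
position: [524.9, 206.4, 156.0]
eef_rot: [0.002, 0.03, 1.0, 0.0]
ft_force: [-0.1, -0.3, -1.1]
finger_gap: 50.1
finger_force: 0.0
```

Run:
```python
from h import *
delta((538.3,335,120))
im,d,w,c=look("wrist","w9.png");seats(w)
m=(w[...,2]>80)&(w[...,2]<92)&(np.hypot(w[...,0]-538,w[...,1]-336)<25); print("knob",m.sum(),w[m].mean(0) if m.any() else 0)
```

```text
clock 27.1 pos [524.9 206.4 156. ] yaw 86.6 tz [ 0.004  0.001 -1.   ] gap 50.1 F [-0.1 -0.3 -1.1]
wz 0.001  tx -5.5 ty 129.2 tz 36.0 mm
A 335 top z 48.6 off [1.2 0.2]
B 337 top z 48.6 off [0.5 0.1]
C 164 top z 48.3 off [-1.7 -0.2]
D 273 top z 48.5 off [0.5 0.7]
knob 1067 [538.18828955 334.5709262   84.36116974]
```

All four plug tops read about 48.5 mm, so all are home with their sleeves down, and the cover is still open. Now I close it.

Call:
drive_tool([
  {"tx": -0.001, "ty": 0.03, "tz": 0, "wx": 0, "wy": 0, "wz": 0},
  {"tx": -0.002, "ty": 0.03, "tz": 0, "wx": 0, "wy": 0, "wz": 0},
  {"tx": -0.002, "ty": 0.03, "tz": 0, "wx": 0, "wy": 0, "wz": 0},
  {"tx": 0, "ty": 0.03, "tz": 0, "wx": 0, "wy": 0, "wz": 0},
  {"tx": 0, "ty": 0.009, "tz": 0, "wx": 0, "wy": 0, "wz": 0},
  {"tx": 0, "ty": 0, "tz": 0.02, "wx": 0, "wy": 0, "wz": 0},
  {"tx": 0, "ty": 0, "tz": 0.01, "wx": 0, "wy": 0, "wz": 0},
  {"tx": 0, "ty": 0, "tz": 0, "wx": 0, "wy": 0, "wz": 0},
  {"tx": 0, "ty": 0, "tz": 0, "wx": 0, "wy": 0, "wz": 0},
])

```text
clock: 27.9
position: [536.1, 333.1, 121.9]
eef_rot: [-0.002, 0.031, 1.0, -0.001]
ft_force: [0.6, -0.1, 0.3]
finger_gap: 50.0
finger_force: 0.0
```

Call:
drive_tool([
  {"tx": 0, "ty": 0, "tz": 0.025, "wx": 0, "wy": 0, "wz": 0},
  {"tx": 0, "ty": 0, "tz": 0.025, "wx": 0, "wy": 0, "wz": 0},
  {"tx": 0, "ty": 0, "tz": 0.008, "wx": 0, "wy": 0, "wz": 0},
  {"tx": 0, "ty": 0, "tz": 0, "wx": 0, "wy": 0, "wz": 0},
  {"tx": 0, "ty": 0, "tz": 0, "wx": 0, "wy": 0, "wz": 0},
])

```text
clock: 28.32
position: [537.4, 334.0, 66.4]
eef_rot: [-0.0, 0.031, 1.0, -0.0]
ft_force: [-0.4, 0.1, 0.4]
finger_gap: 50.0
finger_force: 0.0
```

Call:
drive_tool([
  {"tx": 0, "ty": 0, "tz": 0, "wx": 0, "wy": 0, "wz": 0},
  {"tx": 0, "ty": 0, "tz": 0, "wx": 0, "wy": 0, "wz": 0},
  {"tx": 0, "ty": 0, "tz": 0, "wx": 0, "wy": 0, "wz": 0},
  {"tx": 0, "ty": 0, "tz": 0, "wx": 0, "wy": 0, "wz": 0},
  {"tx": 0, "ty": 0, "tz": 0, "wx": 0, "wy": 0, "wz": 0},
  {"tx": 0, "ty": 0, "tz": 0, "wx": 0, "wy": 0, "wz": 0},
], fingers=255)

```text
clock: 28.82
position: [537.9, 334.9, 67.1]
eef_rot: [0.001, 0.03, 1.0, 0.001]
ft_force: [-0.7, 0.7, 6.6]
finger_gap: 25.0
finger_force: 30.0
```

Now about 155 mm in -y, then finer steps onto the stop.

Call:
drive_tool([
  {"tx": 0, "ty": -0.006, "tz": 0, "wx": 0, "wy": 0, "wz": 0},
  {"tx": 0, "ty": -0.014, "tz": 0, "wx": 0, "wy": 0, "wz": 0},
  {"tx": 0, "ty": -0.015, "tz": 0, "wx": 0, "wy": 0, "wz": 0},
  {"tx": 0, "ty": -0.015, "tz": 0, "wx": 0, "wy": 0, "wz": 0},
  {"tx": 0, "ty": -0.015, "tz": 0, "wx": 0, "wy": 0, "wz": 0},
  {"tx": 0, "ty": -0.015, "tz": 0, "wx": 0, "wy": 0, "wz": 0},
  {"tx": 0, "ty": -0.015, "tz": 0, "wx": 0, "wy": 0, "wz": 0},
  {"tx": 0, "ty": -0.015, "tz": 0, "wx": 0, "wy": 0, "wz": 0},
  {"tx": 0, "ty": -0.015, "tz": 0, "wx": 0, "wy": 0, "wz": 0},
  {"tx": 0, "ty": -0.015, "tz": 0, "wx": 0, "wy": 0, "wz": 0},
  {"tx": 0, "ty": -0.01, "tz": 0, "wx": 0, "wy": 0, "wz": 0},
  {"tx": 0, "ty": 0, "tz": 0, "wx": 0, "wy": 0, "wz": 0},
])

```text
clock: 29.82
position: [529.1, 182.7, 67.1]
eef_rot: [0.001, 0.031, 1.0, -0.0]
ft_force: [-0.2, -3.5, 6.7]
finger_gap: 25.0
finger_force: 30.0
```

Call:
drive_tool([
  {"tx": 0, "ty": -0.004, "tz": 0, "wx": 0, "wy": 0, "wz": 0},
  {"tx": 0, "ty": -0.004, "tz": 0, "wx": 0, "wy": 0, "wz": 0},
  {"tx": 0, "ty": -0.004, "tz": 0, "wx": 0, "wy": 0, "wz": 0},
  {"tx": 0, "ty": -0.003, "tz": 0, "wx": 0, "wy": 0, "wz": 0},
  {"tx": 0, "ty": 0, "tz": 0, "wx": 0, "wy": 0, "wz": 0},
  {"tx": 0, "ty": 0, "tz": 0, "wx": 0, "wy": 0, "wz": 0},
])

```text
clock: 30.32
position: [528.4, 171.5, 67.1]
eef_rot: [0.002, 0.031, 1.0, 0.002]
ft_force: [1.9, 10.6, 5.0]
finger_gap: 25.0
finger_force: 30.0
```

Stop felt (10.6 N at y=171.5, expected 171.4). Release and move away.

Call:
drive_tool([
  {"tx": 0, "ty": 0.002, "tz": 0, "wx": 0, "wy": 0, "wz": 0},
  {"tx": 0, "ty": 0, "tz": 0, "wx": 0, "wy": 0, "wz": 0},
  {"tx": 0, "ty": 0, "tz": 0, "wx": 0, "wy": 0, "wz": 0},
  {"tx": 0, "ty": 0, "tz": 0, "wx": 0, "wy": 0, "wz": 0},
  {"tx": 0, "ty": 0, "tz": 0, "wx": 0, "wy": 0, "wz": 0},
  {"tx": 0, "ty": 0, "tz": -0.03, "wx": 0, "wy": 0, "wz": 0},
  {"tx": 0, "ty": 0, "tz": -0.03, "wx": 0, "wy": 0, "wz": 0},
  {"tx": 0, "ty": 0, "tz": -0.03, "wx": 0, "wy": 0, "wz": 0},
  {"tx": 0, "ty": 0, "tz": -0.03, "wx": 0, "wy": 0, "wz": 0},
  {"tx": 0, "ty": 0, "tz": 0, "wx": 0, "wy": 0, "wz": 0},
  {"tx": 0, "ty": 0, "tz": 0, "wx": 0, "wy": 0, "wz": 0},
], fingers=110)

```text
clock: 31.23
position: [528.4, 171.6, 187.8]
eef_rot: [0.002, 0.03, 1.0, 0.0]
ft_force: [0.3, -0.7, -0.4]
finger_gap: 50.0
finger_force: 0.0
```

Run:
```python
from h import *
delta((529.5,171.4,120))
im,d,w,c=look("wrist","w10.png")
m=(w[...,2]>80)&(w[...,2]<92)&(np.hypot(w[...,0]-529,w[...,1]-171)<30); print("knob",m.sum(),w[m].mean(0))
im,d,w,c=look("scene");plugs(w,P0)
```

```text
clock 31.2 pos [528.4 171.6 187.8] yaw 86.5 tz [ 0.004  0.    -1.   ] gap 50.0 F [ 0.3 -0.7 -0.4]
wz 0.000  tx -1.1 ty -0.1 tz 67.8 mm
knob 811 [528.87471915 171.46158708  84.44463614]
o1 none 0
o2 none 0
b1 none 0
b2 none 0
```

View pics/w10.png

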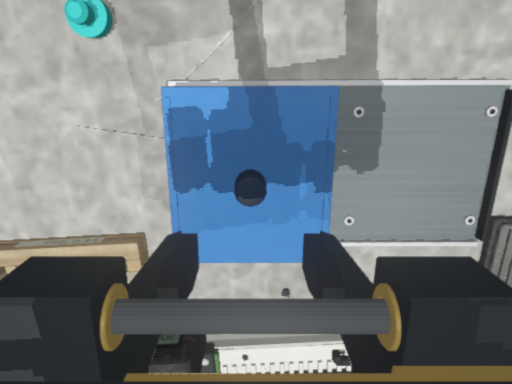

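The cover is fully shut, with its knob at px (250,187) over the middle of the seats, and the gripper is clear of everything.

```bash
python3 -c "
from bench import close_job
print(close_job())"
```

```text
the job is handed in; nothing more can be done
None
```

The job is handed in: all four plugs measured home in their own seats with the sleeves down, the cover was slid back to its shut stop, and I steered clear of the tool holder, stop pin and steel block; the hand-in gave no verdict.

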